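Fetch the pavilion from the town model for display

ROBOT

A 6-joint arm with a two-finger parallel gripper is mounted at the origin on the work surface. World frame = base frame: x ahead of the robot, y to its left, z up, the work surface at z = 0. Lengths are in m, angles in rad, forces in N, time in s.
With the tool pointing down it reaches from about 0.35 to 0.775 m from the base axis. Payload 7.3 kg.
Tool frame: the origin (TCP) lies at the very end of the fingers, on their centre line; the grasp point (between the pads) lies 19 mm behind it (robot.tcp_to_grasp is the distance from the TCP to the grasp point, in m); z points along the fingers, y is the direction in which the jaws open and shut (so a half turn about z gives the same grasp; the last joint's range is limited). The gripper opens to 92 mm and grips with 3 to 60 N. Pads are 19 mm wide; open, the fingers measure 130 mm over their backs; the gripper's body (75 mm by 190 mm) begins 47 mm behind the grasp point.
Start: joints at [-1.457, 0.342, 1.524, -0, 1.275, -0.146], TCP at [0.135, -0.507, 0.227] pointing down, gripper open.
Joint ranges: [-2.53, 2.53], [-0.77, 2.02], [0.04, 2.7], [-1, 4.14], [0.28, 2.66], [-3.11, 3.11]. Speed limits (rad/s): [2.57, 2.57, 3.14, 3.14, 3.14, 3.14].

INTERFACE

Orientations are given as [roll, pitch, yaw] about the fixed x, y, z axes, in that order (R = Rz(yaw) Ry(pitch) Rx(roll)).
In Python, from cell import robot gives the robot as it stands.
- The arm moves only by the tool arm_command, never from a script. Its argument "motion" is a list that holds one entry, the list of rows, each a list of 7 numbers: the turn, a rotation vector about the tool's x, y, z in units of 90 degrees (1.0 is 90 degrees), then the shift along the tool's x, y, z in units of 30 cm (1.0 is 30 cm), then the opening, from -1 (shut) to 1 (fully open). In form: [[[wx, wy, wz, tx, ty, tz, grip], ...]]. A call has 1 to 8 rows; each row is the pose to reach, as a shift and turn from the pose commanded when the call began, along the tool's axes at that moment; what a row does not reach only later rows make up. A row lasts 1/10 s, in which the tool goes at most 50 mm and 8.59 degrees, less where a joint would pass 70% of its speed; a pose out of reach is approached as far as the arm can. A call with a number of a shift or a turn outside -1 to 1 is refused whole. A call with a gripper value outside its range is refused whole. The fingers move at their own pace and stop on an object; "grip_force" is the grip in N (left out, the last holds). Time passes only in rows, so rows that repeat a pose let the fingers close. It gives the time, the measured TCP pose, the force and the opening at its end, in the units of the state.
- robot.observe(): the state, without advancing time (a new reading comes with each control period).
- robot.read_camera(name): name is "side" or "top"; returns a dict with "image" (480x640x3 uint8, red, green, blue), "z_map" (480x640 float32, m along the optical axis (not along the pixel's ray), 0 where there is no reading), "fov_y" (degrees; the focal length in pixels is half the picture's height over the tangent of half this angle, whatever the lens; pixels are square), "cx", "cy" (the principal point, pixels), "k1" (the pictures are not rectified: a ray, as slopes to the right and down, at radius r is drawn at 1 + k1 r^2 times it, then the intrinsics apply), "cam_to_world" (4x4, takes a point from camera to world coordinates). Camera axes: x right, y down, z forward; pixel columns grow to the right and rows downward; lengths in m; the calibration is good to about 2 mm. A picture is of the moment at which its call begins.
- robot.hand_in(): hands the job in, once; it reports no verdict.
The state is a dict: "time": time; "qpos": joint angles; "qvel": joint speeds; "joint_efforts": joint torques, N m; "tool_pos": TCP position; "tool_rot": TCP orientation; "contact_force": force on the tool from outside, world axes, zero at the start; "torque": the same for the moment, N m; "opening": finger opening in m.
Only numpy, scipy, OpenCV 4.12 (cv2) and the standard library are available. Lean on these libraries where they do the work, as an engineer would, in place of code of your own. Each camera call takes 0.05 s, during which the arm holds its last target.

TASK

The orange-roofed pavilion on the grey base board is boxed in by three tower models: first stand all three towers upright on the green cutting mat together, leaving the pavilion where it is meanwhile. Then set the pavilion on the middle of the wooden plinth, lined up lengthwise with it, while the towers wait on the mat. Finally put each tower back upright, centred on the very plot of the board that it came from, without tipping over any model or disturbing the two little trees.

Things in the scene. Friction and masses are not known exactly. Their poses are not given: they have to be found in the camera images.
- tower_white_mid (a point): White square tower model of stacked floor plates, 44 x 44 x 80 mm high, standing upright on one of the board's three plots (which one varies). Grip width 44 mm; weighs about 110 g. The point is its centre, half-way up (40 mm above its underside); z is up, x and y are parallel to the board's when it starts.
- tower_blue_mid (a point): Blue square tower model of stacked floor plates, 44 x 44 x 80 mm high, standing upright on one of the board's three plots (which one varies). Grip width 44 mm; weighs about 110 g. The point is its centre, half-way up (40 mm above its underside); z is up, x and y are parallel to the board's when it starts.
- tower_brown_mid (a point): Brown cardboard round tower model, 44 mm in diameter, 80 mm high, standing upright on one of the board's three plots (which one varies). Grip width 44 mm; weighs about 110 g. The point is its centre, half-way up (40 mm above its underside); z is up, x and y are parallel to the board's when it starts.
- pavilion_mid (a point): Pavilion model: long low white box with an orange zigzag roof, 84 mm long (its x) x 44 mm wide (its y) x 42 mm high, about 90 g; its plain vertical side walls are 30 mm high. It starts at the centre of the base board, boxed in by the towers, and is gripped across its 44 mm width. The point is its centre, 21 mm above its underside; z is up.
- base_board: Base board: grey, fixed, flat, 220 x 220 x 6 mm. Origin: centre of its underside; at yaw 0 x points away from the robot, y left, z up. Towers start centred on its three white-outlined square plots at board (x, y) = (0, 56), (0, -56), (-76, 0) mm, 12 mm from the pavilion at (0, 0), which lies along x. Towers at y = +-56 have room for fingers on their board-x sides, the one at x = -76 on its board-y sides.
- mat: Green cutting mat with a white grid, 200 x 200 x 3 mm, fixed flat on the table on one side of the board (which side varies). Origin at the centre of its underside, z up.
- plinth: Wooden display plinth, fixed, 150 mm long (its x) x 100 mm wide (its y) x 40 mm high with a flat pale top, on the other side of the board. Origin at the centre of its underside, so its top is 40 mm above the origin; z up.
- tree1: Green model tree, loose, 28 mm wide, 60 mm high, standing on the board's far left corner at board (88, 88) mm; to be left alone. Origin at the centre of its underside.
- tree2: Green model tree, loose, 28 mm wide, 60 mm high, standing on the board's far right corner at board (88, -88) mm; to be left alone. Origin at the centre of its underside.
Not all that is in view belongs to the job. Leave any purple look-alike of the part that bears tower_brown_mid alone.

How it is judged:
By the outcome, as a careful person would: the job done as asked, in the order asked, and still so for the second after the job is handed in, with the robot touching nothing.
It also fails if it takes over 134 s, if anything falls off the work surface, if the arm or the gripper's body presses on something with over 40 N, if the wrist force passes 120 N, or if a joint passes its speed limit or range.

## Working session

There is one attempt and no reset: what is moved stays moved. The work goes in short steps, Python scripts to look and compute and a tool call to move; the robot and the scene stay as the last step left them, time stands still between calls to the robot, and variables do not carry over. Pictures are saved under pics/ and viewed, and the job is handed in when it is done.

Besides the shell and the picture viewer there is one more tool, called after "Request:" in YAML: its name, and indented under it one key for each argument. arm_command: Moves the arm, as the interface text tells. Its arguments: {"type":"object","properties":{"motion":{"type":"array"},"grip_force":{"type":"number"}},"required":["motion"]}

```bash
ls; mkdir -p pics; cat > h.py <<'E'
import numpy as np, cv2, pickle
from cell import robot
def cam(n):
    return robot.read_camera(n)
def und(c,u,v):
    f=240/np.tan(np.radians(c['fov_y'])/2)
    x=(np.asarray(u,float)-c['cx'])/f; y=(np.asarray(v,float)-c['cy'])/f
    a,b=x.copy(),y.copy()
    for _ in range(30):
        s=1+c['k1']*(a*a+b*b); a=x/s;b=y/s
    return a,b
def ray(c,u,v,z):
    a,b=und(c,u,v); M=np.array(c['cam_to_world'])
    d=np.stack([a,b,np.ones_like(a)],-1)@M[:3,:3].T
    o=M[:3,3]; t=(z-o[2])/d[...,2]
    return o+d*t[...,None]
def cloud(c):
    v,u=np.mgrid[0:480,0:640]; a,b=und(c,u,v); Z=c['z_map']; M=np.array(c['cam_to_world'])
    P=np.stack([a*Z,b*Z,Z],-1)@M[:3,:3].T+M[:3,3]; P[Z<=0]=np.nan
    return P
E
python3 - <<'E'
from h import *
s=robot.observe(); print(s)
for n in('top','side'):
    c=cam(n); cv2.imwrite(f'pics/{n}0.png',c['image'][:,:,::-1]); pickle.dump(c,open(f'{n}0.pkl','wb'))
    print(n,c['fov_y'],c['cx'],c['cy'],c['k1'],np.round(c['cam_to_world'],3).tolist(),(c['z_map']>0).mean())
E
```

```text
pics
{'time': 0.0, 'qpos': array([-1.45704876e+00,  3.42723985e-01,  1.52501446e+00, -8.59142837e-06,
        1.27541988e+00, -1.45997874e-01]), 'qvel': array([ 0.0005025 , -0.00087898, -0.00029508, -0.00064825,  0.00094927,
       -0.00077963]), 'joint_efforts': array([-2.41495372e-04, -4.31239772e+01, -2.44220835e+01,  7.16014858e-02,
        5.59158681e-02, -1.35685577e-04]), 'tool_pos': array([ 0.13481074, -0.50696858,  0.22604521]), 'tool_rot': array([-3.14004245e+00, -2.19644909e-04,  2.59747782e-01]), 'contact_force': array([ 0.06270731, -0.16046243,  0.51339161]), 'torque': array([ 0.0136162 , -0.00731043,  0.03763492]), 'opening': 0.09159331738719842}
top 47.01479940740245 320.8279394042789 236.4646207312719 -0.08512593795754757 [[-0.014, -0.994, 0.111, 0.442], [-1.0, 0.014, 0.001, -0.006], [-0.003, -0.111, -0.994, 1.181], [0.0, 0.0, 0.0, 1.0]] 0.9960481770833334
side 44.42677456402201 323.9014716842873 236.17763988191624 -0.14718951156603552 [[-0.889, -0.284, 0.359, 0.181], [-0.458, 0.535, -0.71, 0.736], [0.01, -0.796, -0.606, 0.678], [0.0, 0.0, 0.0, 1.0]] 0.9958951822916666
```

View pics/top0.png

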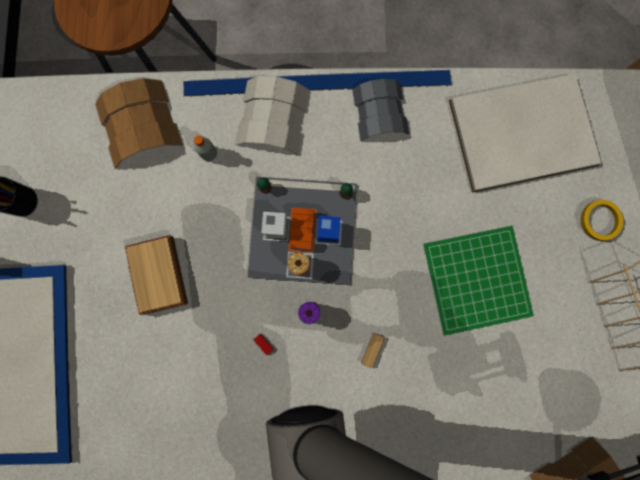

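View pics/side0.png

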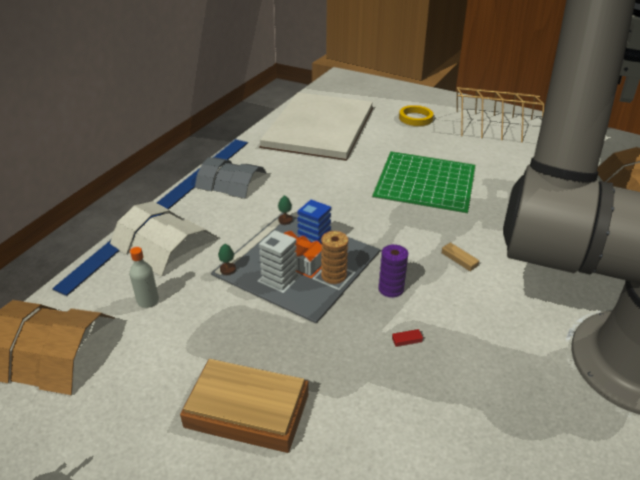

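```bash
python3 - <<'E'
from h import *
t=pickle.load(open('top0.pkl','rb'));s=pickle.load(open('side0.pkl','rb'))
a=t['image'][165:330,230:370,::-1];a=cv2.resize(a,None,fx=3.5,fy=3.5,interpolation=cv2.INTER_CUBIC)
b=s['image'][185:330,205:415,::-1];b=cv2.resize(b,None,fx=3,fy=3,interpolation=cv2.INTER_CUBIC)
cv2.imwrite('pics/ca.png',a);cv2.imwrite('pics/cb.png',b)
P=cloud(t)
for n,(u,v) in dict(white=(274,226),blue=(330,232),brown=(298,262),pav=(302,228),purple=(309,313),plinth=(155,275),mat=(478,280),board=(265,275),tree1=(264,184),tree2=(346,189),table=(220,300),table2=(400,250)).items():
    print(n,np.round(P[v,u],4))
hsv=cv2.cvtColor(t['image'],cv2.COLOR_RGB2HSV)
def mk(lo,hi,x0,y0,x1,y1):
    m=cv2.inRange(hsv,lo,hi);z=np.zeros_like(m);z[y0:y1,x0:x1]=m[y0:y1,x0:x1];return z
def rect(m,z,name):
    cs,_=cv2.findContours(m,cv2.RETR_EXTERNAL,cv2.CHAIN_APPROX_NONE);c=max(cs,key=cv2.contourArea)[:,0]
    W=ray(t,c[:,0],c[:,1],z)[:,:2]
    r=cv2.minAreaRect((W*1000).astype(np.float32));print(name,np.round(r[0],1),np.round(r[1],1),round(r[2],2))
rect(mk((45,120,30),(85,255,255),410,210,550,350),.003,'mat')
# plinth top by height
H=P[:,:,2];m=((H>.03)&(H<.05)).astype(np.uint8)*255
z=np.zeros_like(m);z[220:330,110:200]=m[220:330,110:200];rect(z,.04,'plinth')
m=((H>.004)&(H<.0095)).astype(np.uint8)*255
print([H[270,k].round(4) for k in range(235,370,10)])
E
```

```text
white [0.5877 0.0897 0.0803]
blue [ 0.5732 -0.0227  0.0864]
brown [0.5141 0.0418 0.0851]
pav [0.587  0.0345 0.0475]
purple [0.4129 0.0213 0.0778]
plinth [0.4938 0.3429 0.0383]
mat [ 4.753e-01 -3.406e-01 -2.000e-04]
board [0.4927 0.1162 0.0026]
tree1 [0.6791 0.1123 0.0565]
tree2 [ 0.6655 -0.0576  0.0589]
table [ 4.406e-01  2.131e-01 -2.000e-04]
table2 [ 0.5429 -0.1748 -0.0058]
mat [ 476.1 -340.6] [197.4 197.9] 10.78
plinth [495.  344.8] [148.2  99.7] 13.19
[np.float64(0.0025), np.float64(-0.0043), np.float64(0.0057), np.float64(0.0069), np.float64(0.0091), np.float64(0.0033), np.float64(0.0859), np.float64(0.0837), np.float64(0.0049), np.float64(0.0001), np.float64(0.0071), np.float64(0.0064), np.float64(-0.0052), np.float64(-0.0014)]
```

View pics/ca.png

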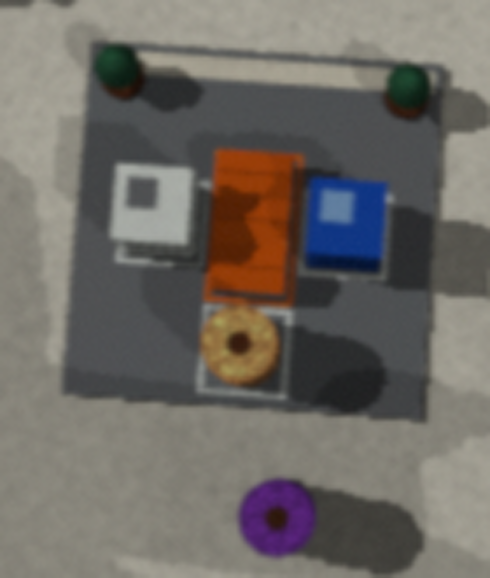

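View pics/cb.png

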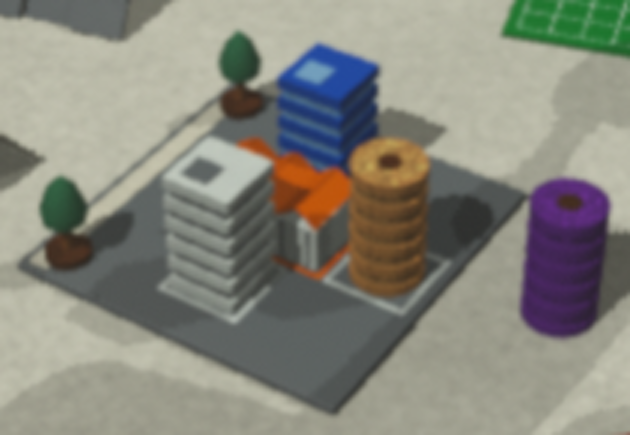

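```bash
python3 - <<'E'
from h import *
t=pickle.load(open('top0.pkl','rb'));s=pickle.load(open('side0.pkl','rb'))
cr=np.array([[248.6,277.3],[351.4,285],[357.1,184.1],[257.1,177]])
for z in (.006,):
    W=ray(t,cr[:,0],cr[:,1],z)[:,:2]*1000;print(np.round(W,1).tolist(),W.mean(0),np.linalg.norm(W-np.roll(W,1,0),axis=1))
cs=np.array([[20,265],[336,410],[525,193]])/3+[205,185]
print('side',np.round(ray(s,cs[:,0],cs[:,1],.006)*1000,1).tolist())
# tower tops
def top(c,lo,hi,box,z,n):
    hsv=cv2.cvtColor(c['image'],cv2.COLOR_RGB2HSV);m=cv2.inRange(hsv,lo,hi);k=np.zeros_like(m);x0,y0,x1,y1=box;k[y0:y1,x0:x1]=m[y0:y1,x0:x1]
    cc=max(cv2.findContours(k,cv2.RETR_EXTERNAL,cv2.CHAIN_APPROX_NONE)[0],key=cv2.contourArea)[:,0]
    W=ray(c,cc[:,0],cc[:,1],z)[:,:2]*1000
    r=cv2.minAreaRect(W.astype(np.float32));print(n,np.round(r[0],1),np.round(r[1],1),round(r[2],1))
top(t,(0,0,140),(180,60,255),(258,205,288,236),.086,'white')
top(t,(100,150,135),(125,255,255),(312,210,345,245),.086,'blue')
top(t,(5,60,110),(25,255,255),(284,248,314,280),.086,'brown')
top(t,(120,60,40),(150,255,255),(290,295,330,330),.080,'purple')
top(t,(3,180,60),(20,255,255),(285,205,320,250),.042,'pav')
# plots near brown
pc=np.array([[197,393],[286,398],[292,308],[206,305]])/3.5+[230,165]
W=ray(t,pc[:,0],pc[:,1],.006)*1000;print(np.round(W,1).tolist(),W.mean(0))
H=cloud(t)
for n,(x0,y0,x1,y1) in dict(w=(264,213,283,231),b=(320,218,340,233)).items():
    q=H[y0:y1,x0:x1].reshape(-1,3);print(n,np.median(q[:,2]))
mh=H[:,:,2]
for n,(x0,y0,x1,y1) in dict(w=(255,200,290,245),b=(310,205,350,250),br=(280,245,318,285)).items():
    k=np.zeros(mh.shape,np.uint8);k[y0:y1,x0:x1]=(mh[y0:y1,x0:x1]>.07)
    v,u=np.nonzero(k);q=H[v,u]*1000;r=cv2.minAreaRect(q[:,:2].astype(np.float32));print(n,q.mean(0).round(1),r)
E
```

```text
[[488.1, 150.9], [468.9, -67.6], [686.6, -84.3], [705.5, 132.6]] [587.26653874  32.89061883] [218.18220106 219.38303764 218.37601712 217.80428673]
side [[704.0, 135.8, 6.0], [486.8, 152.9, 6.0], [470.4, -64.5, 6.0]]
white [593.6  91.6] [42.7 42.8] 85.3
blue [590.5 -14. ] [22.  22.2] 89.1
brown [514.4  42. ] [48.5 48.2] 79.3
purple [414.   21.3] [43.6 41.4] 89.3
pav [585.8  36. ] [48.9 88.3] 83.9
[[487.1, 70.5, 6.0], [483.4, 16.5, 6.0], [538.2, 12.1, 6.0], [540.7, 64.6, 6.0]] [512.33853008  40.94722061   6.        ]
w nan
b nan
w [592.5  91.9  85. ] ((593.2614135742188, 92.21583557128906), (44.69609832763672, 44.600765228271484), 86.21550750732422)
b [583.1 -19.2  85.3] ((583.6434326171875, -19.326541900634766), (43.73582458496094, 44.47171401977539), 85.1327133178711)
br [512.8  42.7  85.3] ((512.5289916992188, 42.90501403808594), (41.91446304321289, 43.25891876220703), 89.17339324951172)
```

```bash
cat >> h.py <<'E'
from scipy.spatial.transform import Rotation as Ro
def go(x,y,z,yaw=None):
    """print shift/turn numbers (tool units) from present pose to world pose (m, deg)"""
    s=robot.observe();R=Ro.from_euler('xyz',s['tool_rot']);p=s['tool_pos']
    d=R.inv().apply(np.array([x,y,z])-p)/.3
    w=np.zeros(3)
    if yaw is not None: w=(R.inv()*Ro.from_euler('xyz',[np.pi,0,np.radians(yaw)])).as_rotvec()/(np.pi/2)
    print('turn',w.round(4),'shift',d.round(4),'dist mm',round(np.linalg.norm(d)*300,1),'t',round(s['time'],2))
def tops(c,zmin,box,n):
    H=cloud(c);x0,x1,y0,y1=box
    m=(H[:,:,2]>zmin)&(H[:,:,0]>x0)&(H[:,:,0]<x1)&(H[:,:,1]>y0)&(H[:,:,1]<y1)&(H[:,:,2]<zmin+.03)
    q=H[m]*1000
    if len(q)<10: print(n,'none');return
    r=cv2.minAreaRect(q[:,:2].astype(np.float32));print(n,len(q),'mean',q.mean(0).round(1),'rect',np.round(r[0],1),np.round(r[1],1),round(r[2],1))
E
python3 - <<'E'
from h import *
for cn in('top','side'):
    c=pickle.load(open(cn+'0.pkl','rb'));print(cn)
    tops(c,.08,(.56,.63,.06,.125),'w');tops(c,.08,(.55,.62,-.05,.015),'b');tops(c,.08,(.48,.55,.01,.075),'br');tops(c,.031,(.4,.6,.27,.42),'pl')
go(.5837,-.0185,.18,85.05)
E
```

```text
top
w 485 mean [593.   92.2  85.5] rect [593.4  92.4] [44.7 44.4] 85.2
b 483 mean [583.5 -19.2  85.5] rect [583.6 -19.3] [43.7 44.5] 85.1
br 382 mean [512.9  42.8  85.4] rect [513.2  42.9] [42. 42.] 89.5
pl 3083 mean [494.9 346.2  38.7] rect [495.5 347.2] [149.1 100.6] 13.1
side
w 563 mean [591.6  95.2  86.4] rect [593.5  91.9] [47.3 46.7] 84.0
b 461 mean [582.7 -16.   86.5] rect [584.5 -19.2] [49.4 47.1] 84.6
br 423 mean [511.9  45.6  86.6] rect [513.4  42.7] [43.1 45.7] 26.5
pl 6819 mean [488.2 352.6  40.1] rect [493.8 348. ] [150.9 102. ] 13.0
turn [-7.000e-04 -7.000e-04 -7.796e-01] shift [ 1.8642 -1.1892  0.1558] dist mm 665.0 t 0.1
```

Request:
arm_command:
  motion:
    - [[0, 0, -0.09, 0.11, -0.07, 0.01, 0.5], [0, 0, -0.18, 0.22, -0.14, 0.02, 0.5], [0, 0, -0.27, 0.33, -0.21, 0.03, 0.5], [0, 0, -0.36, 0.44, -0.28, 0.03, 0.5], [0, 0, -0.45, 0.55, -0.35, 0.04, 0.5], [0, 0, -0.54, 0.66, -0.42, 0.04, 0.5], [0, 0, -0.63, 0.77, -0.49, 0.05, 0.5], [0, 0, -0.72, 0.88, -0.56, 0.05, 0.5]]
  grip_force: 25

```text
time: 0.9
tool_pos: [0.3475, -0.2756, 0.2113]
tool_rot: [-3.141, -0.001, 1.396]
contact_force: [0.3, 0.1, 0.2]
opening: 0.069
```

```bash
python3 -c "
from h import *
s=robot.observe();print(s['time'],s['tool_pos'],s['tool_rot'],s['opening'])
go(.5837,-.0185,.18,85.05)"
```

```text
0.9 [ 0.34746434 -0.27562381  0.21126844] [-3.14085432e+00 -5.12536970e-04  1.39645425e+00] 0.06895822329950548
turn [-0.0005 -0.0003 -0.056 ] shift [0.9806 0.6269 0.1043] dist mm 350.6 t 0.9
```

Request:
arm_command:
  motion:
    - [[0, 0, -0.01, 0.12, 0.08, 0.01, 0.5], [0, 0, -0.02, 0.24, 0.16, 0.02, 0.5], [0, 0, -0.03, 0.36, 0.24, 0.03, 0.5], [0, 0, -0.04, 0.48, 0.32, 0.04, 0.5], [0, 0, -0.05, 0.6, 0.4, 0.05, 0.5], [0, 0, -0.056, 0.72, 0.47, 0.07, 0.5], [0, 0, -0.056, 0.84, 0.54, 0.09, 0.5], [0, 0, -0.056, 0.95, 0.6, 0.1, 0.5]]

```text
time: 1.7
tool_pos: [0.5756, -0.0272, 0.1806]
tool_rot: [-3.14, -0.0, 1.479]
contact_force: [-0.4, 0.1, 0.2]
opening: 0.0683
```

Request:
arm_command:
  motion:
    - [[0, 0, 0, 0, 0, 0, 0.5], [0, 0, 0, 0, 0, 0, 0.5]]

```text
time: 1.9
tool_pos: [0.5746, -0.0285, 0.1809]
tool_rot: [-3.14, 0.0, 1.481]
contact_force: [-0.1, -0.4, 0.2]
opening: 0.0686
```

```bash
python3 -c "
from h import *
s=robot.observe();print(s['time'],s['tool_pos'],s['tool_rot'],s['opening'])
go(.5837,-.0185,.043,85.05)
c=cam('side');cv2.imwrite('pics/s1.png',c['image'][:,:,::-1])"
```

```text
1.9 [ 0.57464914 -0.02851314  0.18089268] [-3.13980971e+00  3.24998567e-04  1.48055655e+00] 0.06856817287591166
turn [-0.0011  0.0002 -0.0024] shift [0.0361 0.0279 0.4596] dist mm 138.6 t 1.9
```

View pics/s1.png

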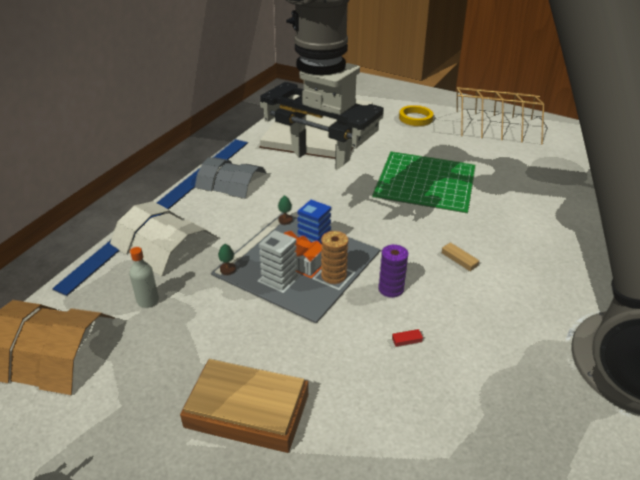

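Request:
arm_command:
  motion:
    - [[0, 0, -0.002, 0.036, 0.028, 0.05, 0.5], [0, 0, -0.002, 0.036, 0.028, 0.1, 0.5], [0, 0, -0.002, 0.036, 0.028, 0.17, 0.5], [0, 0, -0.002, 0.036, 0.028, 0.17, 0.5]]

```text
time: 2.35
tool_pos: [0.5823, -0.0192, 0.1273]
tool_rot: [-3.135, -0.0, 1.481]
contact_force: [-0.2, -0.4, -0.2]
opening: 0.0689
```

```bash
python3 -c "
from h import *
go(.5837,-.0185,.043,85.05)
for n in('top','side'):
  c=cam(n);cv2.imwrite('pics/%s2.png'%n,c['image'][120:345,180:480,::-1].repeat(2,0).repeat(2,1))"
```

```text
turn [-0.0039 -0.0003 -0.0024] shift [0.0028 0.006  0.2811] dist mm 84.4 t 2.35
```

View pics/side2.png

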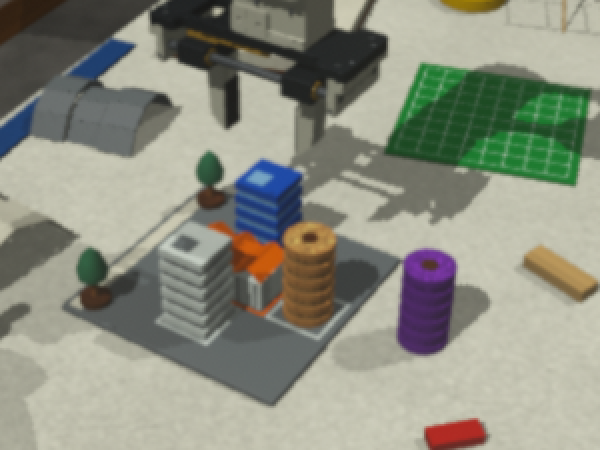

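View pics/top2.png

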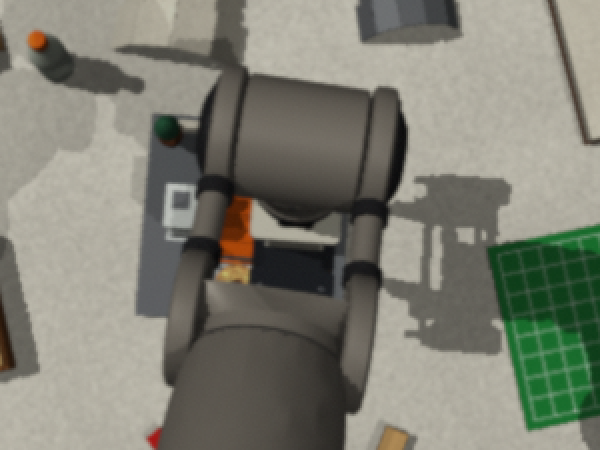

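Request:
arm_command:
  motion:
    - [[-0.002, 0, -0.002, 0.003, 0.006, 0.1, 0.5], [-0.002, 0, -0.002, 0.003, 0.006, 0.2, 0.5], [-0.002, 0, -0.002, 0.003, 0.006, 0.28, 0.5], [-0.002, 0, -0.002, 0.003, 0.006, 0.28, 0.5], [-0.002, 0, -0.002, 0.003, 0.006, 0.28, 0.5]]

```text
time: 2.95
tool_pos: [0.587, -0.0186, 0.0479]
tool_rot: [3.137, 0.0, 1.485]
contact_force: [0.7, 0.1, 0.4]
opening: 0.0687
```

```bash
python3 -c "
from h import *
go(.5837,-.0185,.043,85.05);print(robot.observe()['tool_rot'])
c=cam('side');cv2.imwrite('pics/s3.png',c['image'][120:345,180:480,::-1].repeat(2,0).repeat(2,1))"
```

```text
turn [0.0029 0.0001 0.0001] shift [-0.0006 -0.0111  0.0162] dist mm 5.9 t 2.95
[3.13701926e+00 1.45208452e-04 1.48462501e+00]
```

View pics/s3.png

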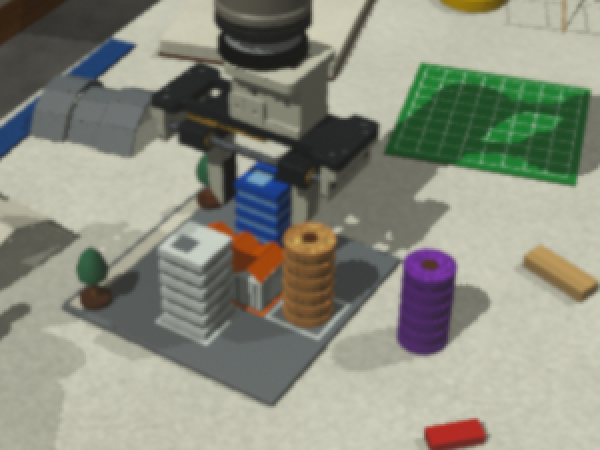

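Request:
arm_command:
  motion:
    - [[0.003, 0, 0, 0, -0.011, 0.016, 0.5], [0.003, 0, 0, 0, -0.011, 0.016, 0.5], [0.003, 0, 0, 0, -0.011, 0.016, 0.5]]

```text
time: 3.3
tool_pos: [0.5832, -0.0181, 0.0425]
tool_rot: [-3.141, 0.0, 1.485]
contact_force: [0.2, -0.2, 0.2]
opening: 0.0689
```

```bash
python3 -c "
from h import *
go(.5837,-.0185,.043,85.05);print(robot.observe()['tool_rot'])"
```

```text
turn [-0.0004  0.0001  0.0004] shift [-0.0012  0.0019 -0.0015] dist mm 0.8 t 3.3
[-3.14094614e+00  1.57056749e-04  1.48501152e+00]
```

Good. Close.

Request:
arm_command:
  motion:
    - [[0, 0, 0, 0, 0, 0, -0.2], [0, 0, 0, 0, 0, 0, -0.2], [0, 0, 0, 0, 0, 0, -0.2], [0, 0, 0, 0, 0, 0, -0.2], [0, 0, 0, 0, 0, 0, -0.2]]
  grip_force: 20

```text
time: 3.8
tool_pos: [0.583, -0.0181, 0.0419]
tool_rot: [-3.14, 0.0, 1.485]
contact_force: [-0.7, 0.0, 0.4]
opening: 0.044
```

```bash
python3 -c "
from h import *
s=robot.observe();print(s['opening'],s['tool_pos'],s['contact_force'])
c=cam('side');tops(c,.08,(.55,.62,-.05,.015),'b')
cv2.imwrite('pics/s4.png',c['image'][120:345,180:480,::-1].repeat(2,0).repeat(2,1))"
```

```text
0.04398535399998422 [ 0.58295175 -0.01806388  0.04189416] [-0.73221648  0.02887797  0.37515301]
b 391 mean [590.8  -7.8  88.4] rect [588.4  -9. ] [40.7 68.2] 51.4
```

View pics/s4.png

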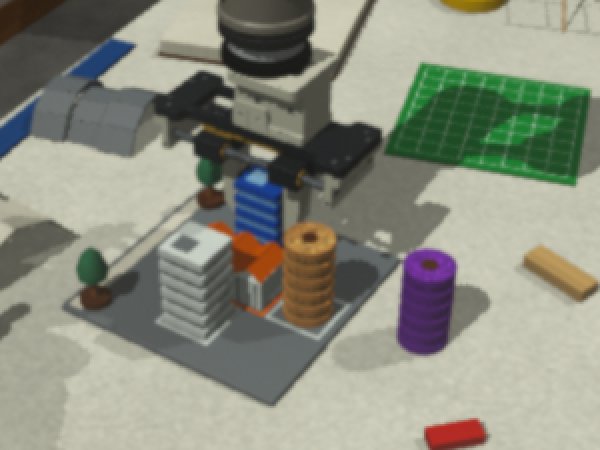

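Request:
arm_command:
  motion:
    - [[0, 0, 0, 0, 0, -0.03, -0.2], [0, 0, 0, 0, 0, -0.1, -0.2], [0, 0, 0, 0, 0, -0.2, -0.2], [0, 0, 0, 0, 0, -0.3, -0.2], [0, 0, 0, 0, 0, -0.38, -0.2], [0, 0, 0, 0, 0, -0.4, -0.2], [0, 0, 0, 0, 0, -0.4, -0.2]]

```text
time: 4.55
tool_pos: [0.5834, -0.0181, 0.1627]
tool_rot: [3.141, 0.0, 1.485]
contact_force: [-0.1, 0.6, -1.9]
opening: 0.0438
```

```bash
python3 -c "
from h import *
s=robot.observe();print(s['opening'],s['tool_pos'],s['contact_force'])
go(.441,-.391,.165,85.05)"
```

```text
0.04376355755918275 [ 0.58341139 -0.01811134  0.16266951] [-0.09196717  0.58080154 -1.89066225]
turn [0.0001 0.0002 0.0004] shift [-1.2791 -0.3665 -0.0075] dist mm 399.2 t 4.55
```

Request:
arm_command:
  motion:
    - [[0, 0, 0, -0.06, -0.02, 0, -0.2], [0, 0, 0, -0.17, -0.05, 0, -0.2], [0, 0, 0, -0.29, -0.08, 0, -0.2], [0, 0, 0, -0.42, -0.12, 0, -0.2], [0, 0, 0, -0.55, -0.16, 0, -0.2], [0, 0, 0, -0.68, -0.2, 0, -0.2], [0, 0, 0, -0.8, -0.24, 0, -0.2], [0, 0, 0, -0.9, -0.26, 0, -0.2]]

```text
time: 5.35
tool_pos: [0.4802, -0.2816, 0.1601]
tool_rot: [-3.137, -0.002, 1.484]
contact_force: [1.1, -0.0, -0.4]
opening: 0.0436
```

Request:
arm_command:
  motion:
    - [[0, 0, 0, -0.1, -0.03, 0, -0.2], [0, 0, 0, -0.2, -0.06, 0, -0.2], [0, 0, 0, -0.3, -0.08, 0, -0.2], [0, 0, 0, -0.36, -0.1, 0, -0.2], [0, 0, 0, -0.38, -0.107, 0, -0.2], [0, 0, 0, -0.38, -0.107, 0, -0.2]]

```text
time: 5.95
tool_pos: [0.44, -0.391, 0.1611]
tool_rot: [-3.139, -0.001, 1.484]
contact_force: [0.2, 1.0, -0.8]
opening: 0.044
```

```bash
python3 -c "
from h import *
s=robot.observe();print(s['opening'],s['tool_pos'],s['tool_rot'],s['contact_force'])
go(.441,-.391,.040,85.05)
c=cam('side');cv2.imwrite('pics/s5.png',c['image'][:,:,::-1])"
```

```text
0.044025310526155235 [ 0.44004237 -0.39099071  0.1611444 ] [-3.13882842e+00 -1.41269057e-03  1.48399798e+00] [ 0.22016281  0.96144321 -0.8077767 ]
turn [-0.0018 -0.0009 -0.0003] shift [-3.000e-04  4.300e-03  4.038e-01] dist mm 121.1 t 5.95
```

View pics/s5.png

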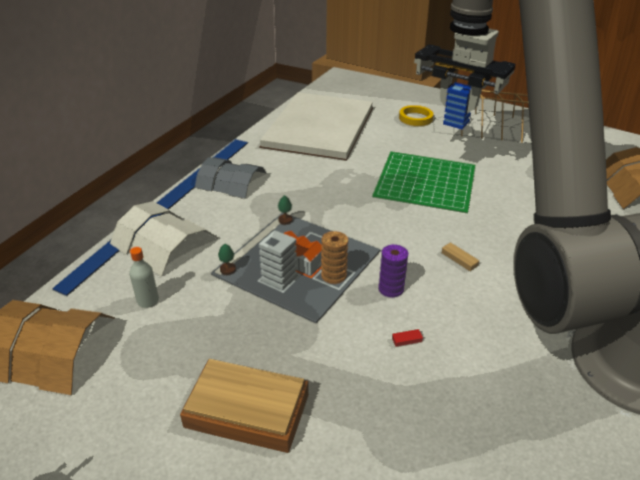

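Request:
arm_command:
  motion:
    - [[0, 0, 0, 0, 0.004, 0.08, -0.2], [0, 0, 0, 0, 0.004, 0.18, -0.2], [0, 0, 0, 0, 0.004, 0.28, -0.2], [0, 0, 0, 0, 0.004, 0.35, -0.2], [0, 0, 0, 0, 0.004, 0.38, -0.2], [0, 0, 0, 0, 0.004, 0.38, -0.2]]

```text
time: 6.6
tool_pos: [0.4417, -0.3898, 0.0472]
tool_rot: [-3.138, -0.002, 1.486]
contact_force: [0.6, 0.7, -1.1]
opening: 0.0441
```

```bash
python3 -c "
from h import *
s=robot.observe();print(s['opening'],s['tool_pos'],s['tool_rot'],s['contact_force'])
go(.441,-.391,.040,85.05)
c=cam('side');cv2.imwrite('pics/s6.png',c['image'][90:300,340:560,::-1].repeat(2,0).repeat(2,1))"
```

```text
0.04408360818413975 [ 0.44168712 -0.38979453  0.04720103] [-3.13844629e+00 -1.72039188e-03  1.48635350e+00] [ 0.57196939  0.67880511 -1.09128147]
turn [-0.002  -0.0011  0.0012] shift [-0.0042 -0.0019  0.024 ] dist mm 7.3 t 6.6
```

View pics/s6.png

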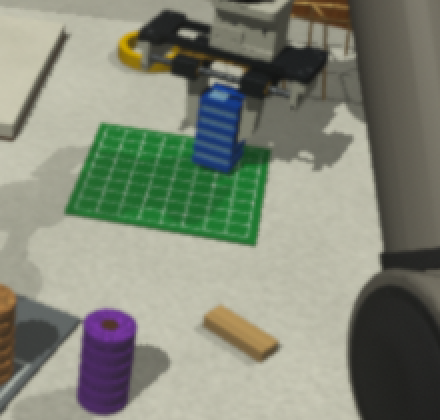

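Request:
arm_command:
  motion:
    - [[-0.002, -0.001, 0, 0, 0, 0.01, -0.2], [-0.002, -0.001, 0, 0, 0, 0.02, -0.2], [-0.002, -0.001, 0, 0, 0, 0.024, -0.2], [-0.002, -0.001, 0, 0, 0, 0.024, -0.2], [-0.002, -0.001, 0, 0, 0, 0.024, -0.2]]

```text
time: 7.15
tool_pos: [0.4416, -0.3915, 0.0411]
tool_rot: [3.14, 0.002, 1.485]
contact_force: [0.3, -0.2, -1.4]
opening: 0.0435
```

Request:
arm_command:
  motion:
    - [[0, 0, 0, 0, 0, 0.003, -0.2], [0, 0, 0, 0, 0, 0.006, -0.2], [0, 0, 0, 0, 0, 0.006, -0.2]]

```text
time: 7.45
tool_pos: [0.4415, -0.3913, 0.039]
tool_rot: [3.14, 0.001, 1.485]
contact_force: [0.1, 0.0, -0.8]
opening: 0.0437
```

Request:
arm_command:
  motion:
    - [[0, 0, 0, 0, 0, 0, 0.5], [0, 0, 0, 0, 0, 0, 0.5], [0, 0, 0, 0, 0, 0, 0.5], [0, 0, 0, 0, 0, -0.1, 0.5], [0, 0, 0, 0, 0, -0.25, 0.5], [0, 0, 0, 0, 0, -0.4, 0.5], [0, 0, 0, 0, 0, -0.4, 0.5]]

```text
time: 8.15
tool_pos: [0.4438, -0.3938, 0.1661]
tool_rot: [3.131, 0.01, 1.485]
contact_force: [-0.2, -0.2, 0.9]
opening: 0.069
```

```bash
python3 -c "
from h import *
s=robot.observe();print(s['opening'],s['tool_pos'],s['tool_rot'],s['contact_force'])
go(.593,.093,.165,85.05)
c=cam('side');tops(c,.077,(.39,.5,-.44,-.34),'b');cv2.imwrite('pics/s7.png',c['image'][90:300,340:560,::-1].repeat(2,0).repeat(2,1))
c=cam('top');tops(c,.077,(.39,.5,-.44,-.34),'b')"
```

```text
0.06899269401101547 [ 0.44379013 -0.39375807  0.16605424] [3.13082608 0.01049971 1.4850775 ] [-0.19446228 -0.24977295  0.8510208 ]
turn [0.0069 0.0067 0.0005] shift [ 1.6591  0.3568 -0.0101] dist mm 509.1 t 8.15
b 289 mean [ 442.7 -387.9   84. ] rect [ 443.6 -393.3] [54.6 46.9] 85.2
b 513 mean [ 443.3 -392.4   82.5] rect [ 443.  -392.9] [47.5 44.6] 84.4
```

View pics/s7.png

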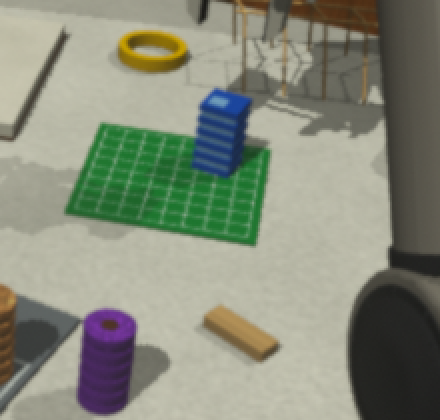

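Request:
arm_command:
  motion:
    - [[0.003, 0.003, 0, 0.1, 0.02, 0, 0.5], [0.007, 0.007, 0, 0.22, 0.05, 0, 0.5], [0.007, 0.007, 0, 0.34, 0.08, 0, 0.5], [0.007, 0.007, 0, 0.46, 0.1, 0, 0.5], [0.007, 0.007, 0, 0.58, 0.13, 0, 0.5], [0.007, 0.007, 0, 0.7, 0.15, 0, 0.5], [0.007, 0.007, 0, 0.83, 0.18, 0, 0.5], [0.007, 0.007, 0, 0.96, 0.21, 0, 0.5]]

```text
time: 9.05
tool_pos: [0.5281, -0.1078, 0.1569]
tool_rot: [-3.129, -0.01, 1.485]
contact_force: [0.5, -0.3, 0.7]
opening: 0.0686
```

Request:
arm_command:
  motion:
    - [[0, 0, 0, 0.12, 0.03, 0, 0.5], [0, 0, 0, 0.24, 0.05, 0, 0.5], [0, 0, 0, 0.36, 0.08, 0, 0.5], [0, 0, 0, 0.48, 0.1, 0, 0.5], [0, 0, 0, 0.6, 0.13, 0, 0.5], [0, 0, 0, 0.68, 0.145, 0, 0.5], [0, 0, 0, 0.7, 0.147, 0, 0.5], [0, 0, 0, 0.7, 0.147, 0, 0.5]]

```text
time: 9.85
tool_pos: [0.5899, 0.0964, 0.1586]
tool_rot: [-3.129, -0.009, 1.487]
contact_force: [0.3, -0.2, -0.9]
opening: 0.069
```

```bash
python3 -c "
from h import *
s=robot.observe();print(s['opening'],s['tool_pos'],s['tool_rot'],s['contact_force'])
go(.5930,.093,.042,85.05)
"
```

```text
0.06901062415009186 [0.58988326 0.09643091 0.15857708] [-3.12917583 -0.00875248  1.48661264] [ 0.29045195 -0.20526637 -0.87164014]
turn [-0.0079 -0.0056  0.0014] shift [-0.0139  0.0161  0.3883] dist mm 116.7 t 9.85
```

Request:
arm_command:
  motion:
    - [[-0.007, -0.006, 0, -0.011, 0.012, 0.02, 0.5], [-0.007, -0.006, 0, -0.011, 0.012, 0.1, 0.5], [-0.007, -0.006, 0, -0.011, 0.012, 0.2, 0.5], [-0.007, -0.006, 0, -0.011, 0.012, 0.2, 0.5], [-0.007, -0.006, 0, -0.011, 0.012, 0.2, 0.5]]

```text
time: 10.35
tool_pos: [0.5934, 0.0917, 0.1001]
tool_rot: [3.141, 0.001, 1.484]
contact_force: [0.7, -0.2, 0.4]
opening: 0.0688
```

```bash
python3 -c "
from h import *
s=robot.observe();print(s['opening'],s['tool_pos'],s['tool_rot'],s['contact_force'])
go(.5930,.093,.042,85.05)
c=cam('side');cv2.imwrite('pics/s8.png',c['image'][120:345,180:480,::-1].repeat(2,0).repeat(2,1))
"
```

```text
0.06881802922460979 [0.59336609 0.09166661 0.100085  ] [3.14103915e+00 6.11209052e-04 1.48361868e+00] [ 0.73294484 -0.21095667  0.42925183]
turn [ 0.0004  0.0004 -0.0005] shift [ 0.0044 -0.0017  0.1936] dist mm 58.1 t 10.35
```

View pics/s8.png

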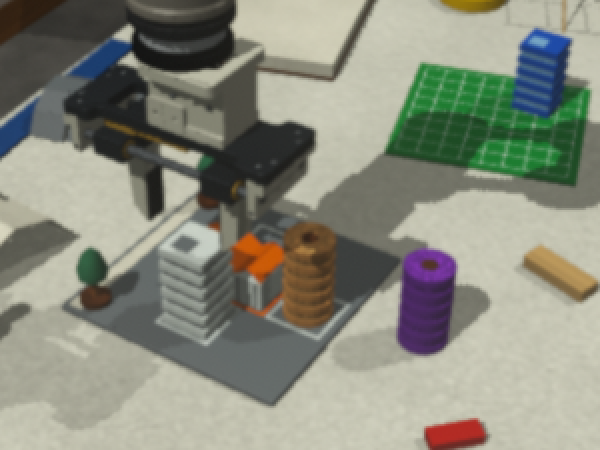

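Request:
arm_command:
  motion:
    - [[0, 0, 0, 0.004, -0.002, 0.06, 0.5], [0, 0, 0, 0.004, -0.002, 0.13, 0.5], [0, 0, 0, 0.004, -0.002, 0.19, 0.5], [0, 0, 0, 0.004, -0.002, 0.194, 0.5], [0, 0, 0, 0.004, -0.002, 0.194, 0.5], [0, 0, 0, 0.004, -0.002, 0.194, 0.5]]

```text
time: 11.0
tool_pos: [0.5943, 0.094, 0.0438]
tool_rot: [3.137, -0.0, 1.485]
contact_force: [0.1, 0.4, 0.2]
opening: 0.0691
```

```bash
python3 -c "
from h import *
s=robot.observe();print(s['opening'],s['tool_pos'],s['tool_rot'],s['contact_force'])
go(.5930,.093,.042,85.05)
"
```

```text
0.06911503811534517 [0.59434053 0.09400785 0.04379592] [ 3.13695352e+00 -2.13880695e-04  1.48483627e+00] [0.10702348 0.44038144 0.15785732]
turn [ 0.003  -0.0001  0.0003] shift [-0.0037 -0.0042  0.006 ] dist mm 2.5 t 11.0
```

Request:
arm_command:
  motion:
    - [[0, 0, 0, -0.003, -0.003, 0.005, 0.5], [0, 0, 0, -0.003, -0.003, 0.005, 0.5], [0, 0, 0, -0.003, -0.003, 0.005, -0.2], [0, 0, 0, -0.003, -0.003, 0.005, -0.2], [0, 0, 0, -0.003, -0.003, 0.005, -0.2], [0, 0, 0, -0.003, -0.003, 0.005, -0.2], [0, 0, 0, -0.003, -0.003, 0.005, -0.2], [0, 0, 0, -0.003, -0.003, 0.005, -0.2]]

```text
time: 11.8
tool_pos: [0.5922, 0.0933, 0.0405]
tool_rot: [3.14, 0.0, 1.485]
contact_force: [0.6, 0.2, -0.3]
opening: 0.0441
```

```bash
python3 -c "
from h import *
s=robot.observe();print(s['opening'],s['tool_pos'],s['tool_rot'],s['contact_force'])
"
```

```text
0.04406893553030164 [0.59219436 0.0933036  0.040519  ] [3.13999261e+00 8.74895712e-05 1.48501704e+00] [ 0.58288354  0.2351032  -0.26880277]
```

Request:
arm_command:
  motion:
    - [[0, 0, 0, 0, 0, -0.03, -0.2], [0, 0, 0, 0, 0, -0.1, -0.2], [0, 0, 0, 0, 0, -0.2, -0.2], [0, 0, 0, 0, 0, -0.3, -0.2], [0, 0, 0, 0, 0, -0.38, -0.2], [0, 0, 0, 0, 0, -0.4, -0.2], [0, 0, 0, 0, 0, -0.4, -0.2]]

```text
time: 12.5
tool_pos: [0.5923, 0.0933, 0.1613]
tool_rot: [3.138, -0.0, 1.485]
contact_force: [0.2, 0.5, -2.0]
opening: 0.0441
```

```bash
python3 -c "
from h import *
s=robot.observe();print(s['opening'],s['tool_pos'],s['contact_force'])
go(.441,-.291,.160,85.05)"
```

```text
0.04413860136075238 [0.59228083 0.09333927 0.16134521] [ 0.23126103  0.45550031 -2.04235667]
turn [ 0.0022 -0.0001  0.0004] shift [-1.3196 -0.3927  0.003 ] dist mm 413.0 t 12.5
```

Request:
arm_command:
  motion:
    - [[0, 0, 0, -0.06, -0.02, 0, -0.2], [0, 0, 0, -0.17, -0.05, 0, -0.2], [0, 0, 0, -0.29, -0.09, 0, -0.2], [0, 0, 0, -0.42, -0.125, 0, -0.2], [0, 0, 0, -0.55, -0.165, 0, -0.2], [0, 0, 0, -0.68, -0.2, 0, -0.2], [0, 0, 0, -0.8, -0.24, 0, -0.2], [0, 0, 0, -0.92, -0.27, 0, -0.2]]

```text
time: 13.3
tool_pos: [0.4858, -0.1756, 0.1586]
tool_rot: [-3.14, -0.001, 1.485]
contact_force: [-0.1, -0.6, -0.3]
opening: 0.044
```

Request:
arm_command:
  motion:
    - [[0, 0, 0, -0.1, -0.03, 0, -0.2], [0, 0, 0, -0.2, -0.06, 0, -0.2], [0, 0, 0, -0.3, -0.09, 0, -0.2], [0, 0, 0, -0.37, -0.11, 0, -0.2], [0, 0, 0, -0.4, -0.123, 0, -0.2], [0, 0, 0, -0.4, -0.123, 0, -0.2], [0, 0, 0, -0.4, -0.123, 0, -0.2]]

```text
time: 14.0
tool_pos: [0.4405, -0.2901, 0.1597]
tool_rot: [3.141, -0.001, 1.485]
contact_force: [0.3, 0.4, -1.3]
opening: 0.0438
```

```bash
python3 -c "
from h import *
s=robot.observe();print(s['opening'],s['tool_pos'],s['tool_rot'],s['contact_force'])
go(.441,-.291,.0385,85.05)
c=cam('side');cv2.imwrite('pics/s9.png',c['image'][:,:,::-1])"
```

```text
0.04377947922505057 [ 0.44051424 -0.29012719  0.1596652 ] [ 3.14104311e+00 -1.23996111e-03  1.48503330e+00] [ 0.25975202  0.42740737 -1.33795259]
turn [ 0.0003 -0.0008  0.0004] shift [-0.0033  0.0016  0.4039] dist mm 121.2 t 14.0
```

View pics/s9.png

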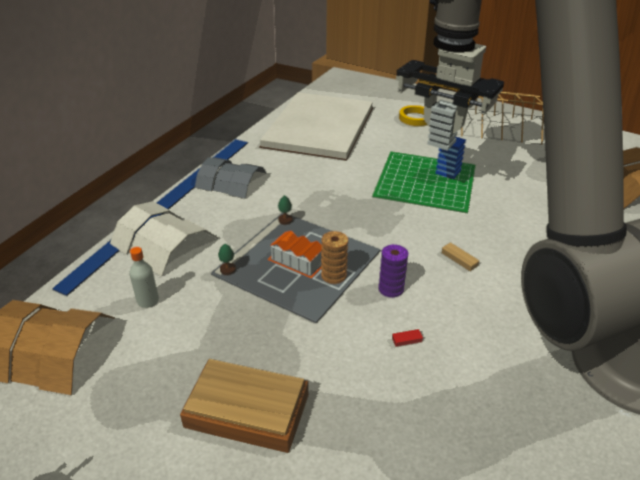

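Request:
arm_command:
  motion:
    - [[0, 0, 0, -0.003, 0.002, 0.08, -0.2], [0, 0, 0, -0.003, 0.002, 0.18, -0.2], [0, 0, 0, -0.003, 0.002, 0.28, -0.2], [0, 0, 0, -0.003, 0.002, 0.35, -0.2], [0, 0, 0, -0.003, 0.002, 0.38, -0.2], [0, 0, 0, -0.003, 0.002, 0.39, -0.2], [0, 0, 0, -0.003, 0.002, 0.395, -0.2], [0, 0, 0, -0.003, 0.002, 0.395, -0.2]]

```text
time: 14.85
tool_pos: [0.4419, -0.2923, 0.0427]
tool_rot: [3.139, 0.001, 1.485]
contact_force: [-0.1, 0.2, -0.5]
opening: 0.0438
```

Request:
arm_command:
  motion:
    - [[0, 0, 0, 0, 0, 0.004, -0.2], [0, 0, 0, 0, 0, 0.008, -0.2], [0, 0, 0, 0, 0, 0.01, -0.2], [0, 0, 0, 0, 0, 0.01, -0.2]]

```text
time: 15.25
tool_pos: [0.4413, -0.2921, 0.0389]
tool_rot: [3.14, 0.0, 1.485]
contact_force: [-0.3, -0.6, -0.9]
opening: 0.0439
```

Lower about 1 mm more, release, rise.

Request:
arm_command:
  motion:
    - [[0, 0, 0, 0, 0, 0.004, -0.2], [0, 0, 0, 0, 0, 0.004, -0.2], [0, 0, 0, 0, 0, 0.004, 0.5], [0, 0, 0, 0, 0, 0.004, 0.5], [0, 0, 0, 0, 0, 0.004, 0.5], [0, 0, 0, 0, 0, -0.1, 0.5], [0, 0, 0, 0, 0, -0.25, 0.5], [0, 0, 0, 0, 0, -0.4, 0.5]]

```text
time: 16.05
tool_pos: [0.4407, -0.2917, 0.1599]
tool_rot: [3.141, -0.001, 1.485]
contact_force: [1.2, -1.5, -0.3]
opening: 0.0683
```

Request:
arm_command:
  motion:
    - [[0, 0, 0, 0, 0, 0, 0.5], [0, 0, 0, 0, 0, 0, 0.5]]

```text
time: 16.25
tool_pos: [0.4414, -0.2923, 0.1598]
tool_rot: [3.138, 0.002, 1.485]
contact_force: [-0.2, 0.5, -0.6]
opening: 0.0689
```

```bash
python3 -c "
from h import *
s=robot.observe();print(s['opening'],s['tool_pos'],s['tool_rot'],s['contact_force'])
go(.5126,.0435,.165,-4.95)
for n in('side','top'):
  c=cam(n);tops(c,.077,(.39,.5,-.44,-.345),'b');tops(c,.077,(.39,.5,-.335,-.24),'w');cv2.imwrite('pics/%s10.png'%n,c['image'][:,:,::-1]);pickle.dump(c,open(n+'10.pkl','wb'))
"
```

```text
0.06888390085862227 [ 0.44143992 -0.29230192  0.15980836] [3.13800868e+00 1.60171701e-03 1.48510033e+00] [-0.23141326  0.45935363 -0.64018354]
turn [ 2.6000e-03 -1.0000e-03  1.0004e+00] shift [ 1.1355  0.1406 -0.0186] dist mm 343.3 t 16.25
b 290 mean [ 442.7 -388.3   83.8] rect [ 444.1 -393.2] [51.8 47.4] 84.2
w 313 mean [ 442.  -289.4   84.6] rect [ 443.3 -293.4] [48.9 43.9] 87.2
b none
w 357 mean [ 442.6 -288.    82.6] rect [ 442.3 -292.1] [45.3 42.3] 87.5
```

View pics/top10.png

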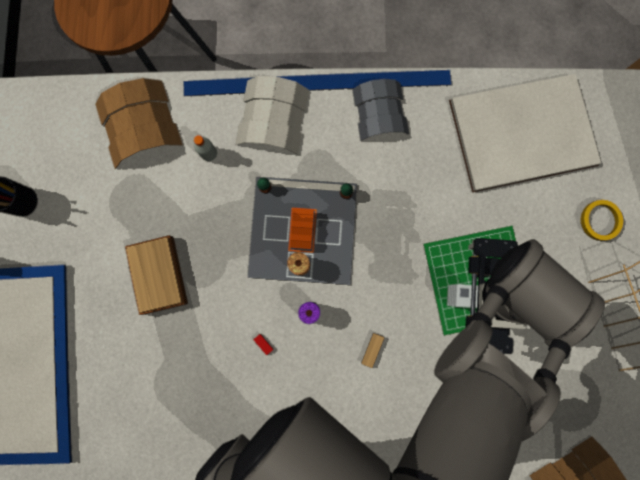

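View pics/side10.png

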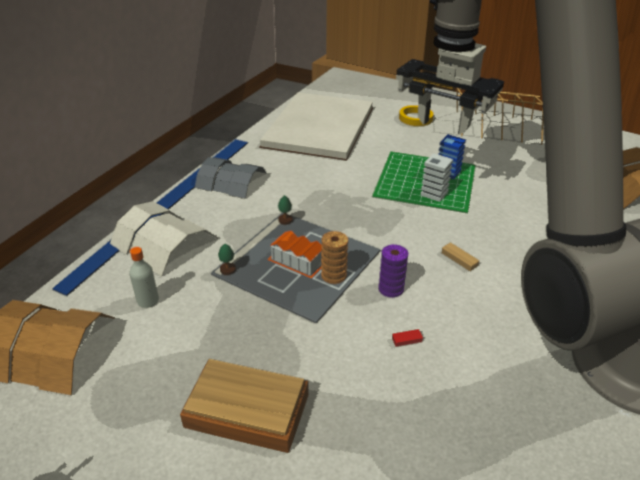

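Request:
arm_command:
  motion:
    - [[0, 0, 0.09, 0.08, 0.01, 0, 0.5], [0, 0, 0.18, 0.18, 0.02, 0, 0.5], [0, 0, 0.27, 0.28, 0.03, 0, 0.5], [0, 0, 0.36, 0.38, 0.05, 0, 0.5], [0, 0, 0.45, 0.48, 0.06, 0, 0.5], [0, 0, 0.54, 0.58, 0.07, 0, 0.5], [0, 0, 0.63, 0.68, 0.08, 0, 0.5], [0, 0, 0.72, 0.78, 0.1, 0, 0.5]]

```text
time: 17.15
tool_pos: [0.49, -0.06, 0.1572]
tool_rot: [-3.14, 0.002, 0.348]
contact_force: [0.3, -0.5, 0.4]
opening: 0.0691
```

```bash
python3 - <<'E'
from h import *
go(.5126,.0435,.165,-4.95)
t=pickle.load(open('top10.pkl','rb'));s=pickle.load(open('side10.pkl','rb'))
a=t['image'][170:300,235:370,::-1];a=cv2.resize(a,None,fx=4.4,fy=4.4,interpolation=cv2.INTER_CUBIC)
b=s['image'][190:325,205:390,::-1];b=cv2.resize(b,None,fx=4,fy=4,interpolation=cv2.INTER_CUBIC)
cv2.imwrite('pics/pa.png',a);cv2.imwrite('pics/pb.png',b)
E
```

```text
turn [-0.0007  0.0012  0.2766] shift [ 0.1884 -0.2987 -0.026 ] dist mm 106.2 t 17.15
```

View pics/pa.png

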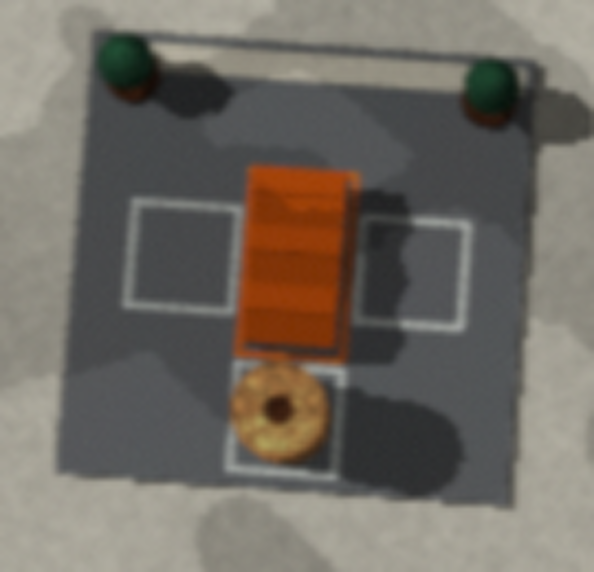

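View pics/pb.png

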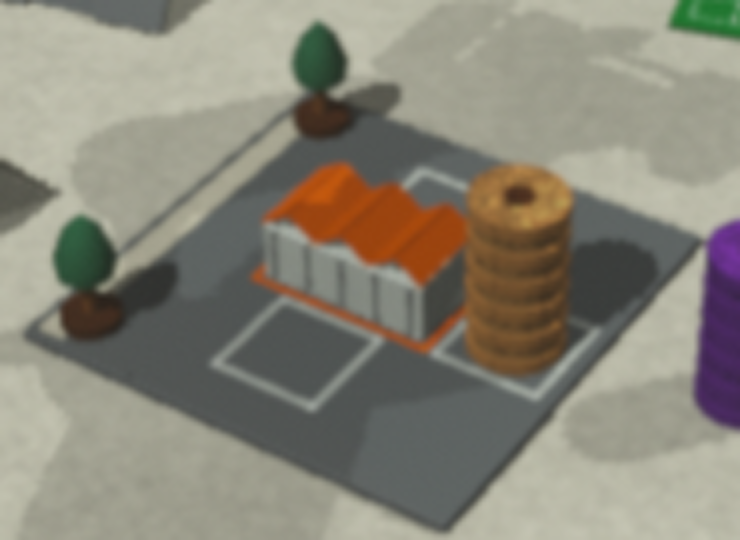

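```bash
python3 - <<'E'
from h import *
t=pickle.load(open('top10.pkl','rb'));s=pickle.load(open('side10.pkl','rb'))
for n,c,p,f,o in [('Wt',t,[(137,203),(240,209),(234,312),(127,306)],4.4,(235,170)),('Bt',t,[(364,219),(468,222),(462,327),(358,322)],4.4,(235,170)),('Ws',s,[(283,300),(382,340),(312,407),(215,363)],4,(205,190))]:
    p=np.array(p,float)/f+o;W=ray(c,p[:,0],p[:,1],.006)[:,:2]*1000
    print(n,W.round(1).tolist(),W.mean(0).round(1))
E
```

```text
Wt [[619.2, 113.1], [615.5, 62.6], [564.9, 65.9], [568.5, 118.1]] [592.   89.9]
Bt [[609.7, 2.0], [607.5, -48.8], [556.0, -44.9], [559.1, 5.6]] [583.1 -21.5]
Ws [[616.6, 63.5], [564.7, 66.5], [569.9, 117.8], [620.8, 113.4]] [593.   90.3]
```

Request:
arm_command:
  motion:
    - [[0, 0, 0.09, 0.05, -0.08, 0, 0.5], [0, 0, 0.18, 0.1, -0.17, 0, 0.5], [0, 0, 0.26, 0.15, -0.25, 0, 0.5], [0, 0, 0.277, 0.188, -0.3, 0, 0.5], [0, 0, 0.277, 0.188, -0.3, 0, 0.5], [0, 0, 0.277, 0.188, -0.3, 0, 0.5]]

```text
time: 17.75
tool_pos: [0.5119, 0.0424, 0.1575]
tool_rot: [3.141, 0.001, -0.079]
contact_force: [-0.0, 0.1, 0.1]
opening: 0.0687
```

```bash
python3 -c "
from h import *
s=robot.observe();print(s['opening'],s['tool_pos'],s['tool_rot'],s['contact_force'])
go(.5126,.0435,.042,-4.95)
c=cam('side');cv2.imwrite('pics/s11.png',c['image'][120:345,180:480,::-1].repeat(2,0).repeat(2,1))"
```

```text
0.0686687603910221 [0.51194948 0.04244202 0.15752843] [ 3.14107507e+00  1.28193953e-03 -7.92233475e-02] [-0.02304644  0.07214721  0.07500464]
turn [0.0003 0.0008 0.0046] shift [ 0.0024 -0.0039  0.3851] dist mm 115.5 t 17.75
```

View pics/s11.png

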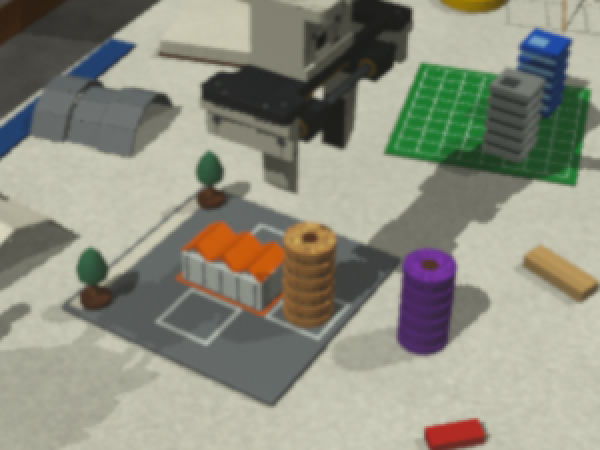

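Request:
arm_command:
  motion:
    - [[0, 0, 0.004, 0.002, -0.004, 0.06, 0.5], [0, 0, 0.004, 0.002, -0.004, 0.14, 0.5], [0, 0, 0.004, 0.002, -0.004, 0.22, 0.5], [0, 0, 0.004, 0.002, -0.004, 0.3, 0.5], [0, 0, 0.004, 0.002, -0.004, 0.36, 0.5], [0, 0, 0.004, 0.002, -0.004, 0.38, 0.5], [0, 0, 0.004, 0.002, -0.004, 0.385, 0.5], [0, 0, 0.004, 0.002, -0.004, 0.385, 0.5]]

```text
time: 18.6
tool_pos: [0.5139, 0.0431, 0.0438]
tool_rot: [3.141, -0.002, -0.088]
contact_force: [-0.3, 0.1, 1.1]
opening: 0.0688
```

Request:
arm_command:
  motion:
    - [[0, 0, 0, 0, 0, 0, 0.5], [0, 0, 0, 0, 0, 0, 0.5]]

```text
time: 18.8
tool_pos: [0.5141, 0.0435, 0.0442]
tool_rot: [3.142, -0.003, -0.087]
contact_force: [-0.8, -1.0, -0.0]
opening: 0.0693
```

```bash
python3 -c "
from h import *
s=robot.observe();print(s['opening'],s['tool_pos'],s['tool_rot'],s['contact_force'])
go(.5126,.0435,.042,-4.95)
c=cam('side');pickle.dump(c,open('side11.pkl','wb'));cv2.imwrite('pics/s12.png',c['image'][120:345,180:480,::-1].repeat(2,0).repeat(2,1))"
```

```text
0.06934294385864254 [0.51414457 0.04350953 0.04422247] [ 3.14152979 -0.00319923 -0.0873237 ] [-0.81582548 -1.03080387 -0.00108916]
turn [ 0.     -0.002  -0.0006] shift [-0.0051  0.0005  0.0074] dist mm 2.7 t 18.8
```

View pics/s12.png

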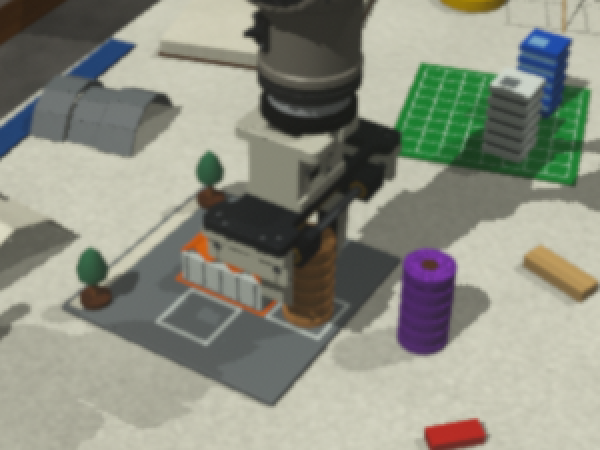

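Request:
arm_command:
  motion:
    - [[0, 0, 0, -0.003, 0, 0.005, 0.5], [0, 0, 0, -0.003, 0, 0.005, 0.5], [0, 0, 0, -0.003, 0, 0.005, -0.2], [0, 0, 0, -0.003, 0, 0.005, -0.2], [0, 0, 0, -0.003, 0, 0.005, -0.2], [0, 0, 0, -0.003, 0, 0.005, -0.2], [0, 0, 0, -0.003, 0, 0.005, -0.2], [0, 0, 0, -0.003, 0, 0.005, -0.2]]

```text
time: 19.65
tool_pos: [0.5127, 0.0436, 0.0419]
tool_rot: [3.141, -0.002, -0.087]
contact_force: [-0.4, -0.9, 0.1]
opening: 0.0437
```

```bash
python3 -c "
from h import *
s=robot.observe();print(s['opening'],s['tool_pos'],s['tool_rot'],s['contact_force'])
c=cam('side');pickle.dump(c,open('side12.pkl','wb'))
for n in('side10','side11','side12'):
  c=pickle.load(open(n+'.pkl','rb'))
  h=cv2.cvtColor(c['image'],cv2.COLOR_RGB2HSV);m=cv2.inRange(h,(8,90,40),(22,255,255));k=np.zeros_like(m);k[262:290,315:355]=m[262:290,315:355]
  v,u=np.nonzero(k);print(n,len(u),[ (int(r),int(u[v==r].min()),int(u[v==r].max())) for r in (268,272,276,280) if (v==r).any()],v.max())"
```

```text
0.04366652248521654 [0.51273757 0.04361516 0.04185865] [ 3.14144034e+00 -1.55279056e-03 -8.73762439e-02] [-0.43181005 -0.87368454  0.09918648]
side10 531 [(268, 318, 346), (272, 315, 346), (276, 321, 345), (280, 324, 342)] 283
side11 457 [(268, 327, 346), (272, 315, 346), (276, 321, 345), (280, 324, 343)] 283
side12 458 [(268, 318, 345), (272, 315, 345), (276, 321, 345), (280, 323, 343)] 283
```

Request:
arm_command:
  motion:
    - [[0, 0, 0, 0, 0, -0.03, -0.2], [0, 0, 0, 0, 0, -0.1, -0.2], [0, 0, 0, 0, 0, -0.2, -0.2], [0, 0, 0, 0, 0, -0.3, -0.2], [0, 0, 0, 0, 0, -0.38, -0.2], [0, 0, 0, 0, 0, -0.42, -0.2], [0, 0, 0, 0, 0, -0.42, -0.2]]

```text
time: 20.4
tool_pos: [0.5133, 0.0437, 0.1695]
tool_rot: [-3.142, -0.005, -0.087]
contact_force: [-0.1, 0.1, -1.0]
opening: 0.0437
```

```bash
python3 -c "
from h import *
s=robot.observe();print(s['opening'],s['tool_pos'],s['contact_force'])
go(.521,-.341,.165,-4.95)"
```

```text
0.04369267405467248 [0.51332847 0.04371825 0.16954928] [-0.13829396  0.07205393 -0.98379944]
turn [-0.     -0.0032 -0.0006] shift [0.1372 1.2753 0.0158] dist mm 384.8 t 20.4
```

Request:
arm_command:
  motion:
    - [[0, 0, 0, 0.01, 0.06, 0, -0.2], [0, 0, 0, 0.02, 0.17, 0, -0.2], [0, 0, 0, 0.03, 0.29, 0, -0.2], [0, 0, 0, 0.045, 0.42, 0, -0.2], [0, 0, 0, 0.06, 0.55, 0, -0.2], [0, 0, 0, 0.07, 0.68, 0, -0.2], [0, 0, 0, 0.085, 0.8, 0, -0.2], [0, 0, 0, 0.1, 0.9, 0, -0.2]]

```text
time: 21.2
tool_pos: [0.5178, -0.2295, 0.1661]
tool_rot: [-3.14, 0.001, -0.088]
contact_force: [0.3, -0.1, -0.8]
opening: 0.0435
```

Request:
arm_command:
  motion:
    - [[0, 0, 0, 0.01, 0.1, 0, -0.2], [0, 0, 0, 0.02, 0.2, 0, -0.2], [0, 0, 0, 0.03, 0.3, 0, -0.2], [0, 0, 0, 0.037, 0.36, 0, -0.2], [0, 0, 0, 0.037, 0.375, 0, -0.2], [0, 0, 0, 0.037, 0.375, 0, -0.2], [0, 0, 0, 0.037, 0.375, 0, -0.2]]

```text
time: 21.9
tool_pos: [0.5199, -0.3396, 0.1672]
tool_rot: [-3.14, -0.0, -0.087]
contact_force: [0.7, -0.6, -1.1]
opening: 0.0434
```

```bash
python3 -c "
from h import *
s=robot.observe();print(s['opening'],s['tool_pos'],s['tool_rot'],s['contact_force'])
go(.521,-.341,.0389,-4.95)
c=cam('side');cv2.imwrite('pics/s13.png',c['image'][:,:,::-1])"
```

```text
0.043407944844314456 [ 0.51990453 -0.33962024  0.16716211] [-3.14023873e+00 -1.98906973e-04 -8.66971263e-02] [ 0.68577722 -0.57963382 -1.1301638 ]
turn [-0.0009 -0.0001 -0.0002] shift [0.004  0.0048 0.4275] dist mm 128.3 t 21.9
```

View pics/s13.png

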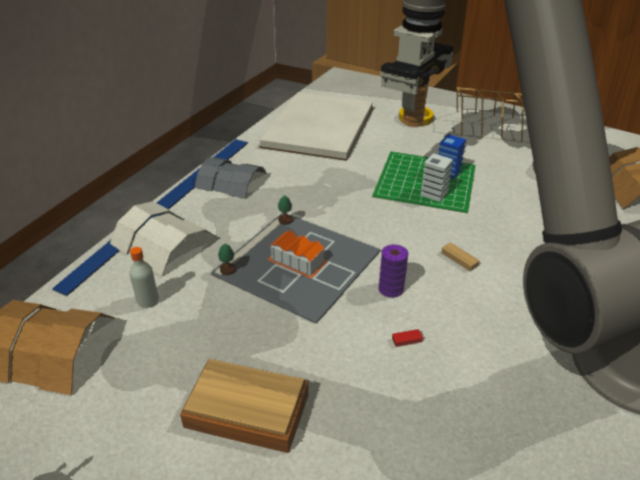

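Request:
arm_command:
  motion:
    - [[0, 0, 0, 0.003, 0.004, 0.08, -0.2], [0, 0, 0, 0.003, 0.004, 0.18, -0.2], [0, 0, 0, 0.003, 0.004, 0.28, -0.2], [0, 0, 0, 0.003, 0.004, 0.36, -0.2], [0, 0, 0, 0.003, 0.004, 0.4, -0.2], [0, 0, 0, 0.003, 0.004, 0.41, -0.2], [0, 0, 0, 0.003, 0.004, 0.418, -0.2], [0, 0, 0, 0.003, 0.004, 0.418, -0.2]]

```text
time: 22.75
tool_pos: [0.5217, -0.3425, 0.0437]
tool_rot: [3.14, -0.003, -0.087]
contact_force: [0.4, -0.2, -1.0]
opening: 0.0438
```

Request:
arm_command:
  motion:
    - [[0, 0, 0, 0, 0, 0.002, -0.2], [0, 0, 0, 0, 0, 0.005, -0.2], [0, 0, 0, 0, 0, 0.005, -0.2]]

```text
time: 23.05
tool_pos: [0.5212, -0.3424, 0.0415]
tool_rot: [3.141, -0.002, -0.087]
contact_force: [0.2, -0.2, -1.2]
opening: 0.0439
```

Request:
arm_command:
  motion:
    - [[0, 0, 0, 0, 0, 0.004, -0.2], [0, 0, 0, 0, 0, 0.007, -0.2], [0, 0, 0, 0, 0, 0.007, -0.2], [0, 0, 0, 0, 0, 0.007, -0.2]]

```text
time: 23.45
tool_pos: [0.5211, -0.3422, 0.0389]
tool_rot: [3.142, -0.002, -0.087]
contact_force: [-0.3, 0.6, -0.8]
opening: 0.0439
```

Request:
arm_command:
  motion:
    - [[0, 0, 0, 0, 0, 0, 0.5], [0, 0, 0, 0, 0, 0, 0.5], [0, 0, 0, 0, 0, 0, 0.5], [0, 0, 0, 0, 0, -0.1, 0.5], [0, 0, 0, 0, 0, -0.25, 0.5], [0, 0, 0, 0, 0, -0.4, 0.5], [0, 0, 0, 0, 0, -0.4, 0.5], [0, 0, 0, 0, 0, -0.4, 0.5]]

```text
time: 24.25
tool_pos: [0.5214, -0.3425, 0.1604]
tool_rot: [3.14, -0.004, -0.087]
contact_force: [-0.4, 0.3, 0.8]
opening: 0.0688
```

```bash
python3 -c "
from h import *
s=robot.observe();print(s['opening'],s['tool_pos'],s['tool_rot'],s['contact_force'])
go(.588,.037,.165,-4.95)
for n in('side','top'):
  c=cam(n);tops(c,.077,(.39,.49,-.44,-.345),'b');tops(c,.077,(.39,.49,-.335,-.24),'w');tops(c,.077,(.49,.57,-.4,-.3),'br');tops(c,.038,(.54,.64,.01,.064),'pav');pickle.dump(c,open(n+'14.pkl','wb'));cv2.imwrite('pics/%s14.png'%n,c['image'][:,:,::-1])"
```

```text
0.06878129771631096 [ 0.52135034 -0.34254414  0.16039009] [ 3.13976979 -0.00402119 -0.08733655] [-0.3552508   0.31783693  0.80631685]
turn [ 0.0012 -0.0026 -0.0006] shift [ 0.111  -1.2797 -0.0173] dist mm 385.4 t 24.25
b 282 mean [ 442.8 -388.4   83.9] rect [ 444.  -393.1] [53.5 47. ] 84.5
w 317 mean [ 442.  -289.4   84.5] rect [ 443.2 -294.8] [53.6 43.8] 84.8
br 223 mean [ 520.6 -337.6   84.8] rect [ 521.8 -339.6] [43.1 46.9] 14.9
pav 814 mean [585.3  38.8  44.3] rect [588.7  36.3] [47.9 86.8] 85.1
b none
w 384 mean [ 444.3 -289.5   82.3] rect [ 441.7 -292.6] [44.7 44.1] 83.7
br none
pav 747 mean [588.1  36.6  43.3] rect [588.4  36.5] [43.9 84.5] 85.1
```

View pics/side14.png

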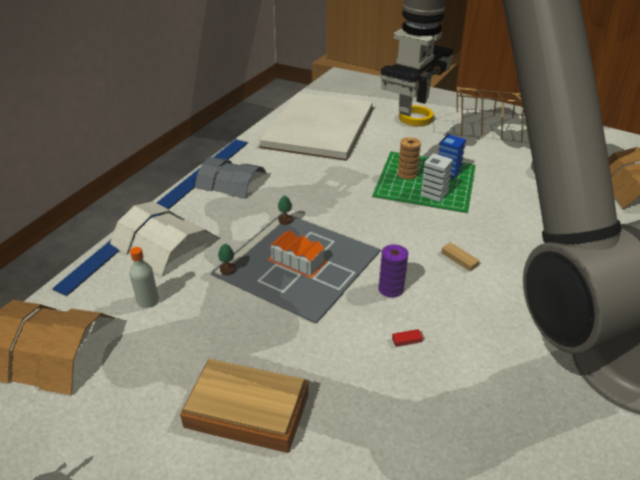

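View pics/top14.png

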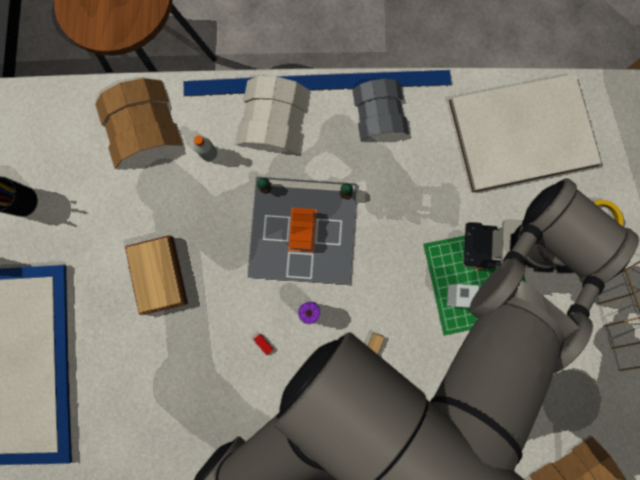

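Request:
arm_command:
  motion:
    - [[0, 0, 0, 0.01, -0.1, 0, 0.5], [0, 0, 0, 0.02, -0.22, 0, 0.5], [0, 0, 0, 0.03, -0.34, 0, 0.5], [0, 0, 0, 0.04, -0.46, 0, 0.5], [0, 0, 0, 0.05, -0.58, 0, 0.5], [0, 0, 0, 0.06, -0.7, 0, 0.5], [0, 0, 0, 0.07, -0.82, 0, 0.5], [0, 0, 0, 0.08, -0.92, 0, 0.5]]

```text
time: 25.15
tool_pos: [0.5681, -0.0672, 0.1572]
tool_rot: [-3.141, 0.002, -0.087]
contact_force: [0.1, -1.2, 0.5]
opening: 0.069
```

Request:
arm_command:
  motion:
    - [[0, 0, 0, 0.01, -0.12, 0, 0.5], [0, 0, 0, 0.02, -0.24, 0, 0.5], [0, 0, 0, 0.031, -0.34, 0, 0.5], [0, 0, 0, 0.031, -0.36, 0, 0.5], [0, 0, 0, 0.031, -0.36, 0, 0.5], [0, 0, 0, 0.031, -0.36, 0, 0.5]]

```text
time: 25.75
tool_pos: [0.5871, 0.0366, 0.1581]
tool_rot: [3.141, 0.0, -0.088]
contact_force: [0.8, -0.2, -0.2]
opening: 0.069
```

```bash
python3 - <<'E'
from h import *
s=robot.observe();print(s['opening'],s['tool_pos'],s['tool_rot'])
go(.588,.037,.05,-4.95)
for n in('top','side'):
    c=pickle.load(open(n+'14.pkl','rb'))
    P=cloud(c);h=cv2.cvtColor(c['image'],cv2.COLOR_RGB2HSV)
    m=((P[:,:,2]>.03)&(P[:,:,0]>.38)&(P[:,:,0]<.62)&(P[:,:,1]>.25)&(P[:,:,1]<.45)).astype(np.uint8)
    # top face: bright
    v=h[:,:,2];k=(m>0)
    cc=max(cv2.findContours(m,cv2.RETR_EXTERNAL,cv2.CHAIN_APPROX_NONE)[0],key=cv2.contourArea)[:,0]
    W=ray(c,cc[:,0],cc[:,1],.04)[:,:2]*1000;r=cv2.minAreaRect(W.astype(np.float32));print(n,np.round(r[0],1),np.round(r[1],1),r[2])
    y0,x0=cc[:,1].min()-8,cc[:,0].min()-8;y1,x1=cc[:,1].max()+25,cc[:,0].max()+8
    f=5 if n=='top' else 4
    a=c['image'][y0:y1,x0:x1,::-1];cv2.imwrite(f'pics/pl_{n}.png',cv2.resize(a,None,fx=f,fy=f,interpolation=cv2.INTER_CUBIC));print(x0,y0,f)
E
```

```text
0.0690089963648929 [0.58707979 0.03657351 0.15808684] [ 3.14099849e+00  1.90211728e-04 -8.77185596e-02]
turn [ 0.0004  0.0001 -0.0008] shift [ 0.003  -0.0019  0.3603] dist mm 108.1 t 25.75
top [495. 345.] [148.2  99.4] 13.055742263793945
117 227 5
side [489.9 351.8] [149.5 104.1] 13.236747741699219
172 351 4
```

View pics/pl_top.png

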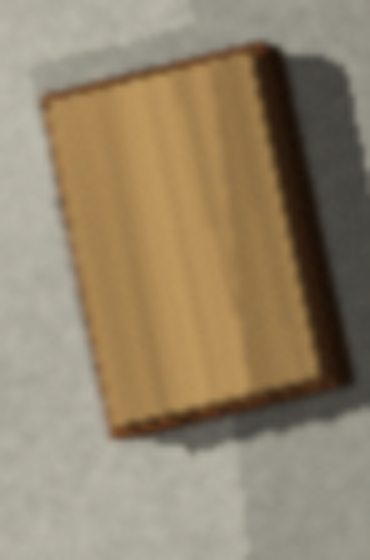

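View pics/pl_side.png

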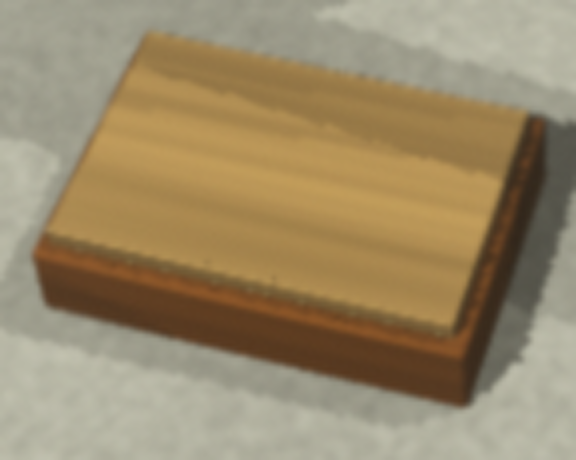

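```bash
python3 - <<'E'
from h import *
for n,p,f,o in [('top',[(46,102),(256,52),(320,380),(116,430)],5,(117,227)),('side',[(150,33),(528,112),(455,330),(50,235)],4,(172,351))]:
    c=pickle.load(open(n+'14.pkl','rb'));p=(np.array(p,float)+.5)/f-.5+o
    W=ray(c,p[:,0],p[:,1],.04)[:,:2]*1000;print(n,W.round(1).tolist(),W.mean(0).round(1))
    r=cv2.minAreaRect(W.astype(np.float32));print(r)
E
```

```text
top [[553.1, 405.9], [573.0, 316.6], [436.1, 287.8], [416.1, 373.4]] [494.6 345.9]
((494.33587646484375, 345.95263671875), (140.87120056152344, 91.53530883789062), 12.553592681884766)
side [[571.8, 319.8], [436.8, 287.4], [415.0, 375.0], [549.8, 407.0]] [493.4 347.3]
((493.41510009765625, 347.3919982910156), (139.60861206054688, 90.32916259765625), 13.500022888183594)
```

Request:
arm_command:
  motion:
    - [[0, 0, 0, 0.003, -0.002, 0.06, 0.5], [0, 0, 0, 0.003, -0.002, 0.16, 0.5], [0, 0, 0, 0.003, -0.002, 0.26, 0.5], [0, 0, 0, 0.003, -0.002, 0.34, 0.5], [0, 0, 0, 0.003, -0.002, 0.38, 0.5], [0, 0, 0, 0.003, -0.002, 0.4, 0.5], [0, 0, 0, 0.003, -0.002, 0.4, 0.5]]

```text
time: 26.45
tool_pos: [0.5887, 0.0372, 0.0388]
tool_rot: [3.141, -0.001, -0.088]
contact_force: [0.2, -0.3, 0.2]
opening: 0.0689
```

```bash
python3 -c "
from h import *
s=robot.observe();print(s['opening'],s['tool_pos'],s['tool_rot'],s['contact_force'])
go(.588,.037,.010,-4.95)
c=cam('side');cv2.imwrite('pics/s15.png',c['image'][120:345,180:480,::-1].repeat(2,0).repeat(2,1))"
```

```text
0.06890578295358542 [0.58869274 0.03722479 0.03882171] [ 3.14141286e+00 -1.04659043e-03 -8.82793771e-02] [ 0.21277416 -0.29078312  0.21255061]
turn [ 0.0001 -0.0007 -0.0012] shift [-0.0023  0.0009  0.0961] dist mm 28.8 t 26.45
```

View pics/s15.png

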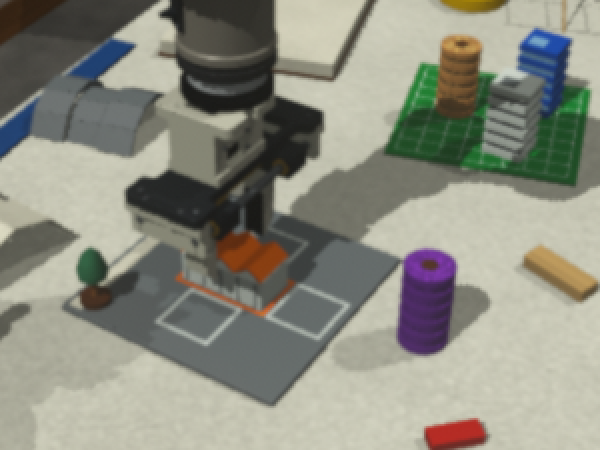

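Request:
arm_command:
  motion:
    - [[0, 0, 0, -0.002, 0.001, 0.04, 0.5], [0, 0, 0, -0.002, 0.001, 0.075, 0.5], [0, 0, 0, -0.002, 0.001, 0.088, 0.5], [0, 0, 0, -0.002, 0.001, 0.088, 0.5], [0, 0, 0, -0.002, 0.001, 0.088, 0.5]]

```text
time: 27.0
tool_pos: [0.5882, 0.0377, 0.0126]
tool_rot: [3.141, -0.002, -0.087]
contact_force: [0.9, 0.4, 0.5]
opening: 0.0686
```

Request:
arm_command:
  motion:
    - [[0, 0, 0, 0, 0, 0, -0.2], [0, 0, 0, 0, 0, 0, -0.2], [0, 0, 0, 0, 0, 0, -0.2], [0, 0, 0, 0, 0, 0, -0.2], [0, 0, 0, 0, 0, 0, -0.2], [0, 0, 0, 0, 0, 0, -0.2]]

```text
time: 27.6
tool_pos: [0.5883, 0.0376, 0.0128]
tool_rot: [3.141, -0.002, -0.087]
contact_force: [-0.7, -0.7, 1.4]
opening: 0.0444
```

```bash
python3 -c "
from h import *
s=robot.observe();print(s['opening'],s['tool_pos'],s['tool_rot'],s['contact_force'])
c=cam('side');cv2.imwrite('pics/s16.png',c['image'][120:345,180:480,::-1].repeat(2,0).repeat(2,1))"
```

```text
0.044440399188089834 [0.58826468 0.03757659 0.01282079] [ 3.14141117e+00 -1.92409210e-03 -8.73182249e-02] [-0.66714489 -0.69469298  1.38577119]
```

View pics/s16.png

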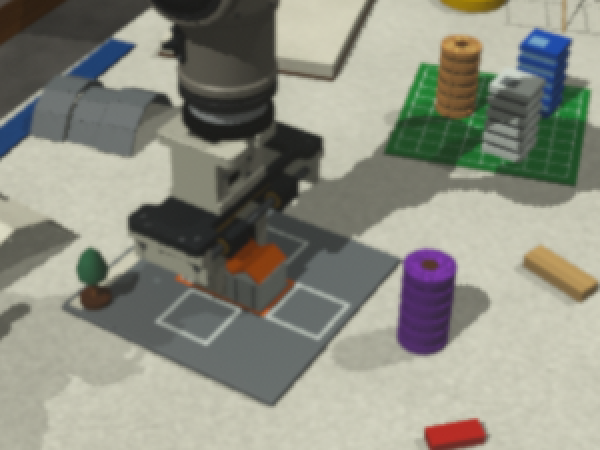

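Request:
arm_command:
  motion:
    - [[0, 0, 0, 0, 0, -0.02, -0.2], [0, 0, 0, 0, 0, -0.06, -0.2], [0, 0, 0, 0, 0, -0.14, -0.2], [0, 0, 0, 0, 0, -0.24, -0.2], [0, 0, 0, 0, 0, -0.34, -0.2], [0, 0, 0, 0, 0, -0.4, -0.2], [0, 0, 0, 0, 0, -0.4, -0.2]]

```text
time: 28.35
tool_pos: [0.5898, 0.0377, 0.1364]
tool_rot: [-3.141, -0.008, -0.087]
contact_force: [0.8, 0.1, -1.5]
opening: 0.0438
```

```bash
python3 -c "
from h import *
s=robot.observe();print(s['opening'],s['tool_pos'],s['tool_rot'],s['contact_force'])
go(.494,.3475,.13,13.1)
c=cam('side');cv2.imwrite('pics/s17.png',c['image'][120:345,180:480,::-1].repeat(2,0).repeat(2,1))"
```

```text
0.04378180192790177 [0.58975273 0.03771948 0.13638668] [-3.14142152 -0.00838171 -0.08724554] [ 0.77722674  0.0524799  -1.48490285]
turn [ 0.0007 -0.0053 -0.2011] shift [-0.4081 -1.0009  0.018 ] dist mm 324.3 t 28.35
```

View pics/s17.png

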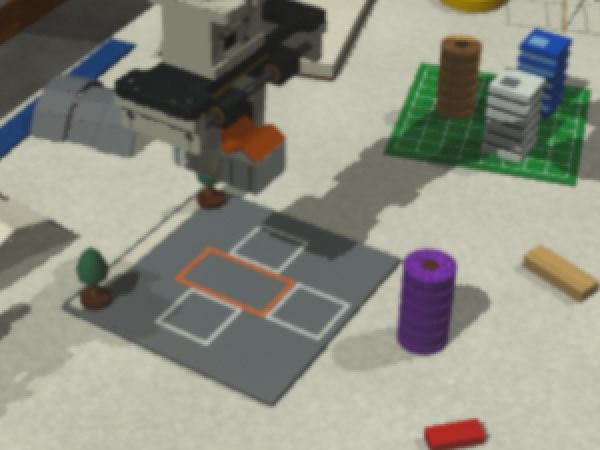

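Request:
arm_command:
  motion:
    - [[0, 0, -0.02, -0.02, -0.05, 0, -0.2], [0, 0, -0.06, -0.06, -0.15, 0, -0.2], [0, 0, -0.1, -0.11, -0.27, 0, -0.2], [0, 0, -0.14, -0.16, -0.4, 0, -0.2], [0, 0, -0.18, -0.21, -0.53, 0, -0.2], [0, 0, -0.2, -0.27, -0.66, 0, -0.2], [0, 0, -0.2, -0.32, -0.78, 0, -0.2], [0, 0, -0.2, -0.36, -0.88, 0, -0.2]]

```text
time: 29.2
tool_pos: [0.5007, 0.3126, 0.1307]
tool_rot: [3.141, 0.002, 0.23]
contact_force: [0.9, 0.1, -1.3]
opening: 0.0438
```

Request:
arm_command:
  motion:
    - [[0, 0, 0, 0, 0, 0, -0.2], [0, 0, 0, 0, 0, 0, -0.2]]

```text
time: 29.4
tool_pos: [0.5018, 0.3108, 0.1309]
tool_rot: [3.14, 0.001, 0.23]
contact_force: [-1.0, 0.4, -1.1]
opening: 0.0438
```

```bash
python3 -c "
from h import *
s=robot.observe();print(s['opening'],s['tool_pos'],s['tool_rot'],s['contact_force'])
go(.494,.3475,.13,13.1)"
```

```text
0.0437645733537014 [0.50178062 0.31084796 0.13088427] [3.14027545e+00 1.44830371e-03 2.29995119e-01] [-0.95293295  0.41138045 -1.08672914]
turn [0.0008 0.0009 0.0009] shift [ 0.0026 -0.1249  0.0028] dist mm 37.5 t 29.4
```

Request:
arm_command:
  motion:
    - [[0, 0, 0, 0.001, -0.06, 0.02, -0.2], [0, 0, 0, 0.002, -0.11, 0.06, -0.2], [0, 0, 0, 0.003, -0.125, 0.12, -0.2], [0, 0, 0, 0.003, -0.125, 0.18, -0.2], [0, 0, 0, 0.003, -0.125, 0.2, -0.2], [0, 0, 0, 0.003, -0.125, 0.2, -0.2], [0, 0, 0, 0.003, -0.125, 0.2, -0.2], [0, 0, 0, 0.003, -0.125, 0.2, -0.2]]

```text
time: 30.2
tool_pos: [0.4966, 0.347, 0.0733]
tool_rot: [3.141, -0.003, 0.226]
contact_force: [-0.5, -0.2, -1.2]
opening: 0.0441
```

```bash
python3 -c "
from h import *
s=robot.observe();print(s['opening'],s['tool_pos'],s['tool_rot'],s['contact_force'])
go(.494,.3475,.0478,13.1)
c=cam('side');cv2.imwrite('pics/s18.png',c['image'][230:,100:400,::-1].repeat(2,0).repeat(2,1))"
```

```text
0.04405864934233173 [0.49656908 0.34703828 0.07326905] [ 3.14148846e+00 -3.13948757e-03  2.26422707e-01] [-0.48711718 -0.17213272 -1.16299311]
turn [ 0.0001 -0.002  -0.0014] shift [-0.0083 -0.0034  0.0849] dist mm 25.6 t 30.2
```

View pics/s18.png

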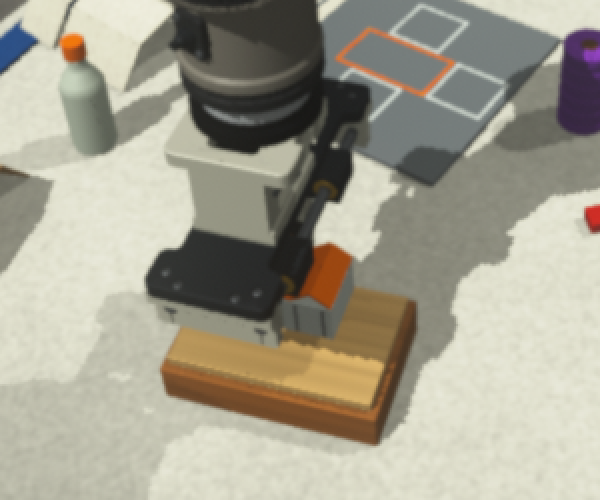

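Request:
arm_command:
  motion:
    - [[0, 0, -0.001, -0.006, -0.002, 0.03, -0.2], [0, 0, -0.001, -0.006, -0.002, 0.055, -0.2], [0, 0, -0.001, -0.006, -0.002, 0.07, -0.2], [0, 0, -0.001, -0.006, -0.002, 0.078, -0.2], [0, 0, -0.001, -0.006, -0.002, 0.08, -0.2], [0, 0, -0.001, -0.006, -0.002, 0.08, -0.2]]

```text
time: 30.85
tool_pos: [0.4942, 0.347, 0.0483]
tool_rot: [3.141, -0.001, 0.228]
contact_force: [0.5, -0.5, -1.0]
opening: 0.0441
```

```bash
python3 -c "
from h import *
s=robot.observe();print(s['opening'],s['tool_pos'],s['tool_rot'],s['contact_force'])
go(.494,.3475,.0468,13.1)"
```

```text
0.044071108212597826 [0.49415179 0.34701745 0.04832046] [ 3.14096033e+00 -1.44394052e-03  2.28377065e-01] [ 0.48189512 -0.46747959 -1.04049006]
turn [ 0.0004 -0.0009 -0.0002] shift [-0.0001 -0.0017  0.0051] dist mm 1.6 t 30.85
```

Request:
arm_command:
  motion:
    - [[0, 0, 0, 0, -0.001, 0.003, -0.2], [0, 0, 0, 0, -0.001, 0.005, -0.2], [0, 0, 0, 0, -0.001, 0.005, -0.2], [0, 0, 0, 0, -0.001, 0.005, -0.2]]

```text
time: 31.25
tool_pos: [0.4941, 0.3473, 0.047]
tool_rot: [3.141, -0.002, 0.228]
contact_force: [-0.2, 0.1, -1.4]
opening: 0.0438
```

Request:
arm_command:
  motion:
    - [[0, 0, 0, 0, 0, 0.002, -0.2], [0, 0, 0, 0, 0, 0.003, -0.2], [0, 0, 0, 0, 0, 0.003, -0.2]]

```text
time: 31.55
tool_pos: [0.4941, 0.3473, 0.0468]
tool_rot: [3.141, -0.002, 0.228]
contact_force: [-2.3, -2.0, 5.5]
opening: 0.0437
```

Contact (5.5 N up). Release and rise.

Request:
arm_command:
  motion:
    - [[0, 0, 0, 0, 0, -0.001, 0.5], [0, 0, 0, 0, 0, -0.001, 0.5], [0, 0, 0, 0, 0, -0.001, 0.5], [0, 0, 0, 0, 0, -0.05, 0.5], [0, 0, 0, 0, 0, -0.15, 0.5], [0, 0, 0, 0, 0, -0.3, 0.5], [0, 0, 0, 0, 0, -0.4, 0.5], [0, 0, 0, 0, 0, -0.4, 0.5]]

```text
time: 32.35
tool_pos: [0.4961, 0.3486, 0.1711]
tool_rot: [-3.14, -0.011, 0.228]
contact_force: [0.9, -0.5, 0.3]
opening: 0.0687
```

```bash
python3 -c "
from h import *
s=robot.observe();print(s['opening'],s['tool_pos'],s['tool_rot'],s['contact_force'])
go(.5127,.0436,.165,-5)
c=cam('side');cv2.imwrite('pics/s19.png',c['image'][230:,100:400,::-1].repeat(2,0).repeat(2,1))
tops(c,.065,(.42,.6,.27,.42),'pav')
h=cv2.cvtColor(c['image'],cv2.COLOR_RGB2HSV)"
```

```text
0.06870108345384887 [0.4961377  0.34860357 0.17105807] [-3.13972142 -0.01068471  0.22843852] [ 0.8538474  -0.5033793   0.27690786]
turn [-0.0023 -0.0066  0.201 ] shift [-0.1767  1.0028  0.0164] dist mm 305.5 t 32.35
pav 2149 mean [490.9 350.8  76.8] rect [494.3 347.4] [85.4 47.7] 13.1
```

View pics/s19.png

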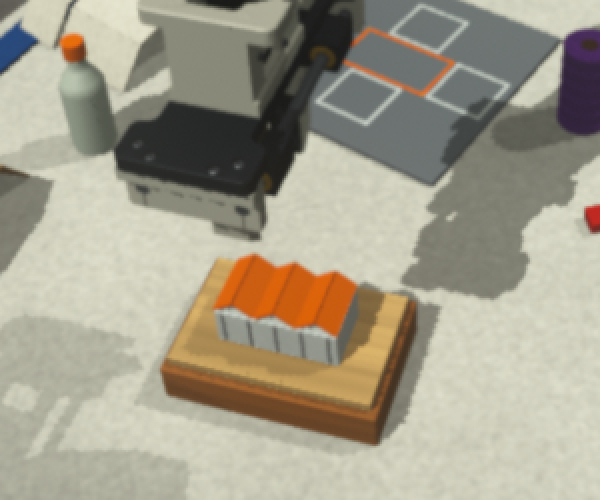

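Request:
arm_command:
  motion:
    - [[0, 0, 0.03, -0.02, 0.1, 0, 0.5], [0, 0, 0.08, -0.04, 0.24, 0, 0.5], [0, 0, 0.12, -0.06, 0.38, 0, 0.5], [0, 0, 0.16, -0.08, 0.52, 0, 0.5], [0, 0, 0.2, -0.1, 0.66, 0, 0.5], [0, 0, 0.2, -0.13, 0.8, 0, 0.5], [0, 0, 0.2, -0.15, 0.92, 0, 0.5], [0, 0, 0.2, -0.17, 1.0, 0, 0.5]]

```text
time: 33.2
tool_pos: [0.5113, 0.0412, 0.1645]
tool_rot: [3.141, 0.001, -0.087]
contact_force: [1.1, -0.0, 0.2]
opening: 0.0691
```

```bash
python3 -c "
from h import *
go(.5211,-.3422,.165,-5)
c=cam('top');tops(c,.077,(.49,.57,-.4,-.3),'br');tops(c,.077,(.39,.49,-.44,-.345),'b');tops(c,.077,(.39,.49,-.335,-.24),'w');tops(c,.065,(.42,.6,.27,.42),'pav');tops(c,.031,(.4,.6,.27,.42),'pl')"
```

```text
turn [ 0.0004  0.0007 -0.0001] shift [ 1.4440e-01  1.2702e+00 -1.1000e-03] dist mm 383.5 t 33.2
br 388 mean [ 520.3 -340.7   82.5] rect [ 519.6 -340.6] [44.4 42.7] 88.7
b 515 mean [ 443.2 -392.4   82.3] rect [ 443.2 -392.9] [48.  44.7] 84.8
w 471 mean [ 442.1 -292.9   82.4] rect [ 441.8 -293.2] [45.8 44. ] 84.1
pav 967 mean [495.2 346.1  75.9] rect [494.7 348.1] [85.4 47.8] 12.6
pl 2090 mean [493.7 340.9  39.1] rect [495.5 347.4] [148.9 100.2] 13.0
```

Request:
arm_command:
  motion:
    - [[0, 0, 0, 0.01, 0.08, 0, 0.5], [0, 0, 0, 0.02, 0.2, 0, 0.5], [0, 0, 0, 0.03, 0.34, 0, 0.5], [0, 0, 0, 0.045, 0.48, 0, 0.5], [0, 0, 0, 0.06, 0.62, 0, 0.5], [0, 0, 0, 0.08, 0.76, 0, 0.5], [0, 0, 0, 0.1, 0.88, 0, 0.5], [0, 0, 0, 0.11, 0.98, 0, 0.5]]

```text
time: 34.05
tool_pos: [0.5191, -0.2538, 0.1643]
tool_rot: [-3.141, 0.001, -0.087]
contact_force: [-0.0, -0.1, 0.5]
opening: 0.0687
```

Request:
arm_command:
  motion:
    - [[0, 0, 0, 0.02, 0.12, 0, 0.5], [0, 0, 0, 0.034, 0.22, 0, 0.5], [0, 0, 0, 0.034, 0.28, 0, 0.5], [0, 0, 0, 0.034, 0.29, 0, 0.5], [0, 0, 0, 0.034, 0.29, 0, 0.5], [0, 0, 0, 0.034, 0.29, 0, 0.5]]

```text
time: 34.65
tool_pos: [0.5225, -0.3381, 0.1659]
tool_rot: [-3.141, -0.001, -0.085]
contact_force: [0.6, 0.3, 1.3]
opening: 0.0688
```

```bash
python3 -c "
from h import *
s=robot.observe();print(s['tool_pos'],s['tool_rot'])
go(.5211,-.3422,.0389,-5)"
```

```text
[ 0.52252157 -0.33814594  0.16593841] [-3.14070563e+00 -8.87851853e-04 -8.46655439e-02]
turn [-0.0006 -0.0006  0.0017] shift [-0.004   0.0142  0.4234] dist mm 127.1 t 34.65
```

Request:
arm_command:
  motion:
    - [[0, 0, 0, -0.003, 0.008, 0.08, 0.5], [0, 0, 0, -0.003, 0.008, 0.18, 0.5], [0, 0, 0, -0.003, 0.008, 0.24, 0.5], [0, 0, 0, -0.003, 0.008, 0.26, 0.5], [0, 0, 0, -0.003, 0.008, 0.26, 0.5]]

```text
time: 35.15
tool_pos: [0.5215, -0.3408, 0.0878]
tool_rot: [-3.141, -0.0, -0.085]
contact_force: [0.2, 0.1, 0.3]
opening: 0.0689
```

```bash
python3 -c "
from h import *
s=robot.observe();print(s['tool_pos'],s['tool_rot'])
go(.5211,-.3422,.0389,-5)
c=cam('side');cv2.imwrite('pics/s20.png',c['image'][60:260,330:550,::-1].repeat(2,0).repeat(2,1))"
```

```text
[ 0.52150859 -0.34083425  0.08784432] [-3.14077474e+00 -4.45390959e-04 -8.45549737e-02]
turn [-0.0005 -0.0003  0.0017] shift [-0.001   0.0048  0.1631] dist mm 49.0 t 35.15
```

View pics/s20.png

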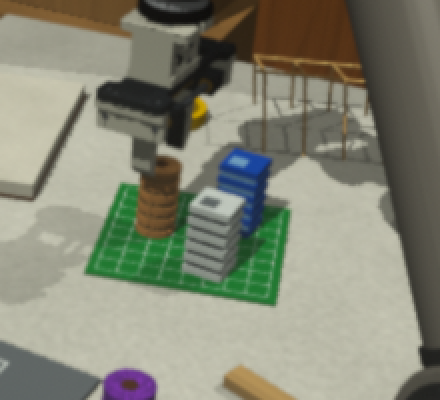

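Request:
arm_command:
  motion:
    - [[0, 0, 0.001, -0.001, 0.004, 0.06, 0.5], [0, 0, 0.001, -0.001, 0.004, 0.12, 0.5], [0, 0, 0.001, -0.001, 0.004, 0.15, 0.5], [0, 0, 0.001, -0.001, 0.004, 0.156, 0.5], [0, 0, 0.001, -0.001, 0.004, 0.156, 0.5], [0, 0, 0.001, -0.001, 0.004, 0.156, 0.5]]

```text
time: 35.8
tool_pos: [0.5218, -0.3437, 0.0425]
tool_rot: [3.14, -0.003, -0.087]
contact_force: [-0.2, -0.1, -0.7]
opening: 0.069
```

```bash
python3 -c "
from h import *
s=robot.observe();print(s['tool_pos'],s['tool_rot'])
go(.5211,-.3422,.0389,-5)"
```

```text
[ 0.52176445 -0.343669    0.04254583] [ 3.14039079 -0.00317645 -0.08726289]
turn [ 0.0008 -0.002   0.    ] shift [-0.0027 -0.0047  0.0121] dist mm 4.0 t 35.8
```

Request:
arm_command:
  motion:
    - [[0, 0, 0, -0.002, -0.003, 0.008, 0.5], [0, 0, 0, -0.002, -0.003, 0.008, 0.5], [0, 0, 0, -0.002, -0.003, 0.008, -0.2], [0, 0, 0, -0.002, -0.003, 0.008, -0.2], [0, 0, 0, -0.002, -0.003, 0.008, -0.2], [0, 0, 0, -0.002, -0.003, 0.008, -0.2], [0, 0, 0, -0.002, -0.003, 0.008, -0.2], [0, 0, 0, -0.002, -0.003, 0.008, -0.2]]

```text
time: 36.6
tool_pos: [0.5207, -0.3423, 0.039]
tool_rot: [3.141, -0.002, -0.087]
contact_force: [-0.2, -0.1, 0.8]
opening: 0.0438
```

```bash
python3 -c "
from h import *
s=robot.observe();print(s['tool_pos'],s['tool_rot'],s['opening'])"
```

```text
[ 0.52067511 -0.34232116  0.03903321] [ 3.14142947e+00 -1.64505173e-03 -8.73462916e-02] 0.04377848197132081
```

Request:
arm_command:
  motion:
    - [[0, 0, 0, 0, 0, -0.03, -0.2], [0, 0, 0, 0, 0, -0.1, -0.2], [0, 0, 0, 0, 0, -0.2, -0.2], [0, 0, 0, 0, 0, -0.3, -0.2], [0, 0, 0, 0, 0, -0.38, -0.2], [0, 0, 0, 0, 0, -0.42, -0.2], [0, 0, 0, 0, 0, -0.42, -0.2]]

```text
time: 37.3
tool_pos: [0.5211, -0.3428, 0.167]
tool_rot: [3.139, -0.005, -0.087]
contact_force: [-0.1, -0.6, -1.0]
opening: 0.0442
```

```bash
python3 -c "
from h import *
s=robot.observe();print(s['opening'],s['tool_pos'],s['contact_force'])
go(.5123,.0436,.165,-5)"
```

```text
0.04424658580525498 [ 0.52109909 -0.34277691  0.16695735] [-0.09043456 -0.62007055 -1.04404598]
turn [ 0.0014 -0.0029 -0.    ] shift [-0.1415 -1.2805  0.0031] dist mm 386.5 t 37.3
```

Request:
arm_command:
  motion:
    - [[0, 0, 0, -0.01, -0.06, 0, -0.2], [0, 0, 0, -0.02, -0.17, 0, -0.2], [0, 0, 0, -0.03, -0.29, 0, -0.2], [0, 0, 0, -0.045, -0.42, 0, -0.2], [0, 0, 0, -0.06, -0.55, 0, -0.2], [0, 0, 0, -0.075, -0.68, 0, -0.2], [0, 0, 0, -0.09, -0.8, 0, -0.2], [0, 0, 0, -0.1, -0.9, 0, -0.2]]

```text
time: 38.1
tool_pos: [0.5128, -0.0685, 0.1633]
tool_rot: [-3.141, 0.002, -0.087]
contact_force: [-0.1, -0.5, -1.8]
opening: 0.0438
```

Request:
arm_command:
  motion:
    - [[0, 0, 0, -0.01, -0.1, 0, -0.2], [0, 0, 0, -0.02, -0.2, 0, -0.2], [0, 0, 0, -0.03, -0.3, 0, -0.2], [0, 0, 0, -0.04, -0.36, 0, -0.2], [0, 0, 0, -0.041, -0.38, 0, -0.2], [0, 0, 0, -0.041, -0.38, 0, -0.2], [0, 0, 0, -0.041, -0.38, 0, -0.2], [0, 0, 0, -0.041, -0.38, 0, -0.2]]

```text
time: 38.9
tool_pos: [0.5118, 0.0429, 0.1646]
tool_rot: [3.141, -0.001, -0.089]
contact_force: [0.6, 1.3, -1.7]
opening: 0.0435
```

```bash
python3 -c "
from h import *
s=robot.observe();print(s['opening'],s['tool_pos'],s['tool_rot'])
go(.5123,.0436,.042,-5)"
```

```text
0.04349774401648482 [0.51181278 0.04293669 0.1645899 ] [ 3.14122113e+00 -1.09712110e-03 -8.86129872e-02]
turn [ 0.0002 -0.0007 -0.0009] shift [ 0.001  -0.0025  0.4086] dist mm 122.6 t 38.9
```

Request:
arm_command:
  motion:
    - [[0, 0, 0, 0.001, -0.002, 0.08, -0.2], [0, 0, 0, 0.001, -0.002, 0.18, -0.2], [0, 0, 0, 0.001, -0.002, 0.28, -0.2], [0, 0, 0, 0.001, -0.002, 0.35, -0.2], [0, 0, 0, 0.001, -0.002, 0.38, -0.2], [0, 0, 0, 0.001, -0.002, 0.39, -0.2], [0, 0, 0, 0.001, -0.002, 0.39, -0.2], [0, 0, 0, 0.001, -0.002, 0.39, -0.2]]

```text
time: 39.7
tool_pos: [0.5132, 0.0443, 0.0489]
tool_rot: [3.142, -0.004, -0.088]
contact_force: [-0.3, 0.2, -1.2]
opening: 0.0434
```

```bash
python3 -c "
from h import *
s=robot.observe();print(s['opening'],s['tool_pos'],s['tool_rot'])
go(.5123,.0436,.042,-5)"
```

```text
0.043440974117336356 [0.51319486 0.04432394 0.04894244] [ 3.14155046 -0.00369717 -0.08751162]
turn [ 0.     -0.0024 -0.0002] shift [-0.0028  0.0027  0.0231] dist mm 7.0 t 39.7
```

Request:
arm_command:
  motion:
    - [[0, 0, 0, -0.002, 0.002, 0.008, -0.2], [0, 0, 0, -0.002, 0.002, 0.015, -0.2], [0, 0, 0, -0.002, 0.002, 0.018, -0.2], [0, 0, 0, -0.002, 0.002, 0.018, -0.2], [0, 0, 0, -0.002, 0.002, 0.018, -0.2]]

```text
time: 40.2
tool_pos: [0.5117, 0.044, 0.0425]
tool_rot: [3.142, -0.002, -0.087]
contact_force: [0.8, 0.0, -2.0]
opening: 0.0437
```

```bash
python3 -c "
from h import *
s=robot.observe();print(s['opening'],s['tool_pos'],s['tool_rot'])
go(.5123,.0436,.042,-5)"
```

```text
0.04373954285863274 [0.5117426  0.04398729 0.04252083] [ 3.14150884e+00 -1.65128313e-03 -8.73145406e-02]
turn [ 0.0001 -0.0011 -0.    ] shift [0.002  0.0011 0.0017] dist mm 0.9 t 40.2
```

Request:
arm_command:
  motion:
    - [[0, 0, 0, 0.001, 0.001, 0.002, -0.2], [0, 0, 0, 0.001, 0.001, 0.003, -0.2], [0, 0, 0, 0.001, 0.001, 0.003, -0.2], [0, 0, 0, 0.001, 0.001, 0.003, -0.2]]

```text
time: 40.6
tool_pos: [0.5121, 0.0437, 0.042]
tool_rot: [3.142, -0.002, -0.087]
contact_force: [-1.5, 1.0, 5.2]
opening: 0.0438
```

Contact at the plot. Release and rise.

Request:
arm_command:
  motion:
    - [[0, 0, 0, 0, 0, -0.001, 0.5], [0, 0, 0, 0, 0, -0.001, 0.5], [0, 0, 0, 0, 0, -0.001, 0.5], [0, 0, 0, 0, 0, -0.08, 0.5], [0, 0, 0, 0, 0, -0.2, 0.5], [0, 0, 0, 0, 0, -0.35, 0.5], [0, 0, 0, 0, 0, -0.4, 0.5], [0, 0, 0, 0, 0, -0.4, 0.5]]

```text
time: 41.4
tool_pos: [0.5134, 0.0436, 0.1641]
tool_rot: [3.142, -0.007, -0.087]
contact_force: [0.1, 0.0, -1.0]
opening: 0.0685
```

```bash
python3 -c "
from h import *
s=robot.observe();print(s['opening'],s['tool_pos'],s['tool_rot'])
go(.4413,-.2922,.165,85.07)
c=cam('side');cv2.imwrite('pics/s21.png',c['image'][120:345,180:480,::-1].repeat(2,0).repeat(2,1));tops(c,.08,(.48,.55,.01,.075),'br')"
```

```text
0.068465305901589 [0.51335677 0.04355848 0.16411037] [ 3.14156616 -0.00731779 -0.08728293]
turn [ 0.0037 -0.0036 -1.0008] shift [-0.1417  1.1359 -0.004 ] dist mm 343.4 t 41.4
br 422 mean [511.8  47.9  86.6] rect [513.2  45. ] [41.4 46.4] 26.3
```

View pics/s21.png

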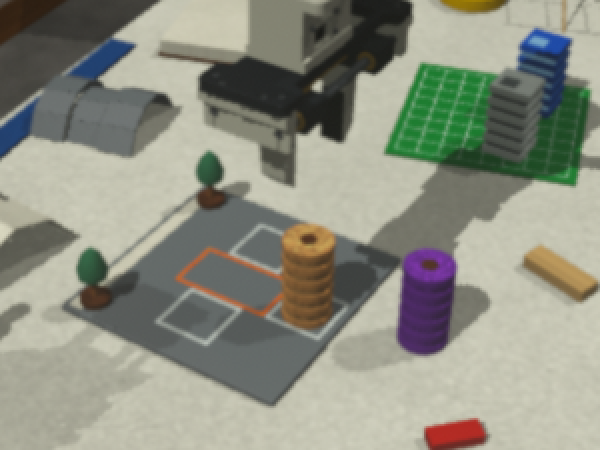

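```bash
python3 -c "
from h import *
c=cam('side');pickle.dump(c,open('side21.pkl','wb'))
for n in('side0','side10','side11','side12','side21'):
  c=pickle.load(open(n+'.pkl','rb'))
  h=cv2.cvtColor(c['image'],cv2.COLOR_RGB2HSV);m=cv2.inRange(h,(8,90,40),(22,255,255));k=np.zeros_like(m);k[230:290,315:355]=m[230:290,315:355]
  v,u=np.nonzero(k);print(n,len(u),[ (int(r),int(u[v==r].min()),int(u[v==r].max())) for r in (240,248,256,268,272,276,280,282) if (v==r).any()],v.max())
a=pickle.load(open('side10.pkl','rb'))['image'][225:300,305:375,::-1];b=pickle.load(open('side21.pkl','rb'))['image'][225:300,305:375,::-1]
cv2.imwrite('pics/cmp.png',cv2.resize(np.hstack([a,b]),None,fx=5,fy=5,interpolation=cv2.INTER_CUBIC))
"
```

```text
side0 1375 [(240, 322, 347), (248, 315, 346), (256, 315, 346), (268, 318, 346), (272, 315, 346), (276, 321, 345), (280, 324, 342), (282, 328, 339)] 283
side10 1374 [(240, 322, 347), (248, 315, 346), (256, 315, 346), (268, 318, 346), (272, 315, 346), (276, 321, 345), (280, 324, 342), (282, 328, 339)] 283
side11 840 [(240, 340, 347), (248, 328, 347), (256, 327, 346), (268, 327, 346), (272, 315, 346), (276, 321, 345), (280, 324, 343), (282, 328, 339)] 283
side12 738 [(240, 331, 346), (248, 332, 346), (256, 332, 346), (268, 318, 345), (272, 315, 345), (276, 321, 345), (280, 323, 343), (282, 327, 340)] 283
side21 1297 [(240, 321, 347), (248, 321, 346), (256, 315, 346), (268, 318, 345), (272, 315, 345), (276, 321, 345), (280, 323, 343), (282, 327, 340)] 284
```

View pics/cmp.png

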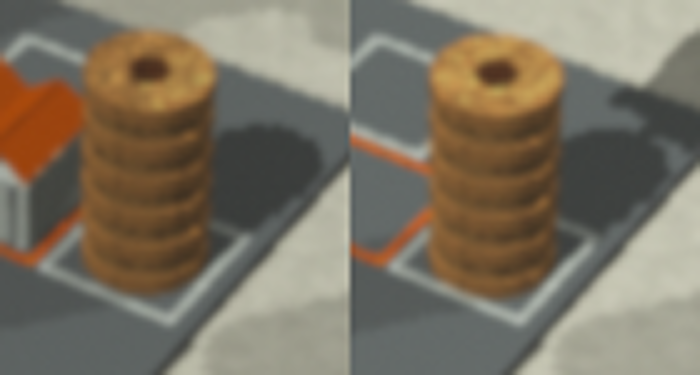

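Request:
arm_command:
  motion:
    - [[0, 0, -0.09, -0.01, 0.08, 0, 0.5], [0, 0, -0.18, -0.02, 0.18, 0, 0.5], [0, 0, -0.27, -0.03, 0.28, 0, 0.5], [0, 0, -0.36, -0.045, 0.38, 0, 0.5], [0, 0, -0.45, -0.06, 0.48, 0, 0.5], [0, 0, -0.54, -0.07, 0.58, 0, 0.5], [0, 0, -0.63, -0.085, 0.68, 0, 0.5], [0, 0, -0.72, -0.1, 0.78, 0, 0.5]]

```text
time: 42.3
tool_pos: [0.4602, -0.1875, 0.1595]
tool_rot: [-3.139, -0.001, 1.049]
contact_force: [0.6, 0.1, -0.2]
opening: 0.0689
```

```bash
python3 -c "
from h import *
go(.4413,-.2922,.165,85.07)"
```

```text
turn [-0.0014 -0.0007 -0.2772] shift [-0.3339  0.1193 -0.0187] dist mm 106.5 t 42.3
```

Request:
arm_command:
  motion:
    - [[0, 0, -0.09, -0.1, 0.04, 0, 0.5], [0, 0, -0.18, -0.2, 0.07, 0, 0.5], [0, 0, -0.26, -0.29, 0.1, 0, 0.5], [0, 0, -0.277, -0.33, 0.118, 0, 0.5], [0, 0, -0.277, -0.33, 0.118, 0, 0.5], [0, 0, -0.277, -0.33, 0.118, 0, 0.5]]

```text
time: 42.9
tool_pos: [0.4417, -0.2894, 0.16]
tool_rot: [-3.141, -0.002, 1.477]
contact_force: [-0.1, -0.3, -0.0]
opening: 0.0688
```

```bash
python3 -c "
from h import *
s=robot.observe();print(s['tool_pos'],s['tool_rot'])
go(.4413,-.2922,.0375,85.07)"
```

```text
[ 0.44167662 -0.28939747  0.16004279] [-3.14081498e+00 -1.99289836e-03  1.47711388e+00]
turn [-0.0005 -0.0013 -0.0049] shift [-1.020e-02 -1.000e-04  4.085e-01] dist mm 122.6 t 42.9
```

Request:
arm_command:
  motion:
    - [[0, 0, -0.004, -0.008, 0, 0.08, 0.5], [0, 0, -0.004, -0.008, 0, 0.18, 0.5], [0, 0, -0.004, -0.008, 0, 0.26, 0.5], [0, 0, -0.004, -0.008, 0, 0.28, 0.5], [0, 0, -0.004, -0.008, 0, 0.28, 0.5]]

```text
time: 43.4
tool_pos: [0.442, -0.2913, 0.0767]
tool_rot: [-3.141, -0.002, 1.486]
contact_force: [-0.0, 0.6, 0.4]
opening: 0.0688
```

```bash
python3 -c "
from h import *
s=robot.observe();print(s['tool_pos'],s['tool_rot'])
go(.4413,-.2922,.0375,85.07)
c=cam('side');cv2.imwrite('pics/s22.png',c['image'][60:260,330:550,::-1].repeat(2,0).repeat(2,1))"
```

```text
[ 0.4419502  -0.2912938   0.07674877] [-3.14115530e+00 -1.56052328e-03  1.48565586e+00]
turn [-0.0003 -0.001   0.0006] shift [-0.0034 -0.0018  0.1308] dist mm 39.3 t 43.4
```

View pics/s22.png

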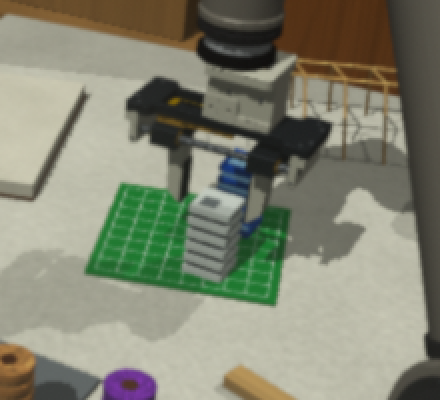

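Request:
arm_command:
  motion:
    - [[0, 0, 0, -0.002, -0.001, 0.06, 0.5], [0, 0, 0, -0.002, -0.001, 0.11, 0.5], [0, 0, 0, -0.002, -0.001, 0.124, 0.5], [0, 0, 0, -0.002, -0.001, 0.124, 0.5], [0, 0, 0, -0.002, -0.001, 0.124, 0.5]]

```text
time: 43.95
tool_pos: [0.4425, -0.2936, 0.0415]
tool_rot: [3.138, 0.001, 1.485]
contact_force: [0.8, 0.8, 0.0]
opening: 0.0687
```

```bash
python3 -c "
from h import *
s=robot.observe();print(s['tool_pos'],s['tool_rot'])
go(.4413,-.2922,.0375,85.07)"
```

```text
[ 0.4425355  -0.29359528  0.04151499] [3.13844174e+00 1.18990436e-03 1.48498807e+00]
turn [0.002  0.0008 0.0002] shift [ 0.0043 -0.0045  0.0134] dist mm 4.4 t 43.95
```

Request:
arm_command:
  motion:
    - [[0, 0, 0, 0.003, -0.003, 0.01, 0.5], [0, 0, 0, 0.003, -0.003, 0.01, 0.5], [0, 0, 0, 0.003, -0.003, 0.01, -0.2], [0, 0, 0, 0.003, -0.003, 0.01, -0.2], [0, 0, 0, 0.003, -0.003, 0.01, -0.2], [0, 0, 0, 0.003, -0.003, 0.01, -0.2], [0, 0, 0, 0.003, -0.003, 0.01, -0.2], [0, 0, 0, 0.003, -0.003, 0.01, -0.2]]

```text
time: 44.75
tool_pos: [0.4411, -0.2922, 0.0374]
tool_rot: [3.14, 0.0, 1.485]
contact_force: [0.0, -0.0, 1.4]
opening: 0.0437
```

Request:
arm_command:
  motion:
    - [[0, 0, 0, 0, 0, -0.03, -0.2], [0, 0, 0, 0, 0, -0.1, -0.2], [0, 0, 0, 0, 0, -0.2, -0.2], [0, 0, 0, 0, 0, -0.3, -0.2], [0, 0, 0, 0, 0, -0.38, -0.2], [0, 0, 0, 0, 0, -0.42, -0.2], [0, 0, 0, 0, 0, -0.42, -0.2]]

```text
time: 45.45
tool_pos: [0.4415, -0.2927, 0.165]
tool_rot: [3.137, 0.002, 1.485]
contact_force: [1.5, 0.5, -1.8]
opening: 0.044
```

```bash
python3 -c "
from h import *
s=robot.observe();print(s['tool_pos'],s['tool_rot'],s['opening'])
go(.5922,.0933,.165,85.07)"
```

```text
[ 0.44150914 -0.29273759  0.16504256] [3.13721327e+00 2.23301347e-03 1.48502984e+00] 0.04398751878388691
turn [0.0028 0.0014 0.0002] shift [ 1.3251e+00  3.9020e-01 -1.1000e-03] dist mm 414.4 t 45.45
```

Request:
arm_command:
  motion:
    - [[0, 0, 0, 0.06, 0.02, 0, -0.2], [0, 0, 0, 0.17, 0.05, 0, -0.2], [0, 0, 0, 0.29, 0.09, 0, -0.2], [0, 0, 0, 0.42, 0.125, 0, -0.2], [0, 0, 0, 0.55, 0.165, 0, -0.2], [0, 0, 0, 0.68, 0.2, 0, -0.2], [0, 0, 0, 0.8, 0.24, 0, -0.2], [0, 0, 0, 0.92, 0.27, 0, -0.2]]

```text
time: 46.25
tool_pos: [0.545, -0.0224, 0.1617]
tool_rot: [-3.14, -0.0, 1.485]
contact_force: [0.3, -1.3, -0.8]
opening: 0.0439
```

Request:
arm_command:
  motion:
    - [[0, 0, 0, 0.1, 0.03, 0, -0.2], [0, 0, 0, 0.2, 0.06, 0, -0.2], [0, 0, 0, 0.3, 0.09, 0, -0.2], [0, 0, 0, 0.38, 0.11, 0, -0.2], [0, 0, 0, 0.405, 0.12, 0, -0.2], [0, 0, 0, 0.405, 0.12, 0, -0.2], [0, 0, 0, 0.405, 0.12, 0, -0.2], [0, 0, 0, 0.405, 0.12, 0, -0.2]]

```text
time: 47.05
tool_pos: [0.5911, 0.0926, 0.1632]
tool_rot: [3.141, 0.001, 1.484]
contact_force: [0.2, -0.8, -1.1]
opening: 0.0442
```

```bash
python3 -c "
from h import *
s=robot.observe();print(s['tool_pos'],s['tool_rot'],s['opening'])
go(.5922,.0933,.0405,85.07)"
```

```text
[0.59113405 0.09261686 0.16316616] [3.14083509e+00 5.08316435e-04 1.48379122e+00] 0.04424356646930554
turn [ 0.0005  0.0003 -0.0006] shift [0.0028 0.003  0.4089] dist mm 122.7 t 47.05
```

Request:
arm_command:
  motion:
    - [[0, 0, 0, 0.002, 0.002, 0.08, -0.2], [0, 0, 0, 0.002, 0.002, 0.18, -0.2], [0, 0, 0, 0.002, 0.002, 0.28, -0.2], [0, 0, 0, 0.002, 0.002, 0.35, -0.2], [0, 0, 0, 0.002, 0.002, 0.38, -0.2], [0, 0, 0, 0.002, 0.002, 0.39, -0.2], [0, 0, 0, 0.002, 0.002, 0.39, -0.2], [0, 0, 0, 0.002, 0.002, 0.39, -0.2]]

```text
time: 47.85
tool_pos: [0.5932, 0.0942, 0.0478]
tool_rot: [3.138, -0.0, 1.485]
contact_force: [-1.0, -0.7, -0.7]
opening: 0.044
```

```bash
python3 -c "
from h import *
s=robot.observe();print(s['tool_pos'],s['tool_rot'],s['opening'])
go(.5922,.0933,.0405,85.07)"
```

```text
[0.59321055 0.09419582 0.04781296] [ 3.13768934e+00 -1.53903039e-04  1.48475973e+00] 0.04398022294441071
turn [ 0.0025 -0.0001  0.    ] shift [-0.0033 -0.0032  0.0244] dist mm 7.4 t 47.85
```

Request:
arm_command:
  motion:
    - [[0, 0, 0, -0.002, -0.002, 0.008, -0.2], [0, 0, 0, -0.002, -0.002, 0.015, -0.2], [0, 0, 0, -0.002, -0.002, 0.019, -0.2], [0, 0, 0, -0.002, -0.002, 0.019, -0.2], [0, 0, 0, -0.002, -0.002, 0.019, -0.2]]

```text
time: 48.35
tool_pos: [0.5917, 0.0938, 0.0408]
tool_rot: [3.14, 0.0, 1.485]
contact_force: [0.6, 0.2, -1.8]
opening: 0.044
```

```bash
python3 -c "
from h import *
go(.5922,.0933,.0405,85.07)"
```

```text
turn [0.001  0.     0.0002] shift [-0.0017  0.0017  0.0009] dist mm 0.8 t 48.35
```

Request:
arm_command:
  motion:
    - [[0, 0, 0, -0.001, 0.001, 0.001, -0.2], [0, 0, 0, -0.001, 0.001, 0.002, -0.2], [0, 0, 0, -0.001, 0.001, 0.002, -0.2]]

```text
time: 48.65
tool_pos: [0.5921, 0.0934, 0.0404]
tool_rot: [3.14, 0.0, 1.485]
contact_force: [-0.6, 0.7, 1.4]
opening: 0.0438
```

Contact begun; release and rise.

Request:
arm_command:
  motion:
    - [[0, 0, 0, 0, 0, 0, 0.5], [0, 0, 0, 0, 0, 0, 0.5], [0, 0, 0, 0, 0, 0, 0.5], [0, 0, 0, 0, 0, -0.08, 0.5], [0, 0, 0, 0, 0, -0.2, 0.5], [0, 0, 0, 0, 0, -0.35, 0.5], [0, 0, 0, 0, 0, -0.4, 0.5], [0, 0, 0, 0, 0, -0.4, 0.5]]

```text
time: 49.45
tool_pos: [0.5934, 0.0936, 0.1633]
tool_rot: [3.134, -0.001, 1.485]
contact_force: [-0.1, 0.4, 0.2]
opening: 0.0687
```

```bash
python3 -c "
from h import *
s=robot.observe();print(s['opening'],s['tool_pos'],s['tool_rot'])
go(.4415,-.3913,.165,85.07)
c=cam('side');cv2.imwrite('pics/s23.png',c['image'][120:345,180:480,::-1].repeat(2,0).repeat(2,1));tops(c,.08,(.56,.63,.06,.125),'w')"
```

```text
0.06872295308850869 [0.59337247 0.09357755 0.16327068] [ 3.13385651e+00 -6.28039138e-04  1.48502439e+00]
turn [ 0.0049 -0.0004  0.0002] shift [-1.6537 -0.3659 -0.0096] dist mm 508.1 t 49.45
w 553 mean [591.8  95.2  86.6] rect [593.9  92.7] [47.2 47.1] 84.6
```

View pics/s23.png

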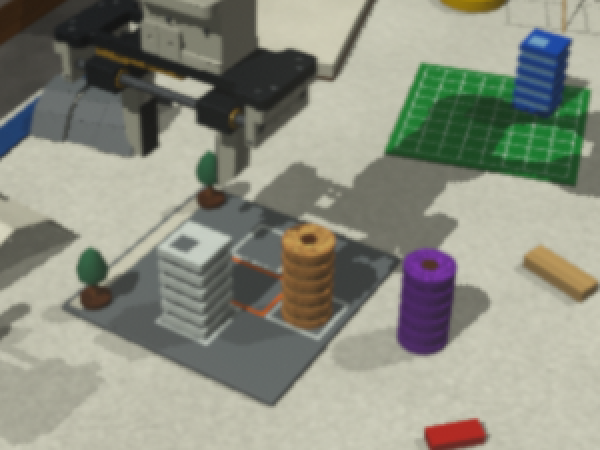

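Request:
arm_command:
  motion:
    - [[0, 0, 0, -0.08, -0.02, 0, 0.5], [0, 0, 0, -0.2, -0.045, 0, 0.5], [0, 0, 0, -0.33, -0.075, 0, 0.5], [0, 0, 0, -0.46, -0.1, 0, 0.5], [0, 0, 0, -0.59, -0.13, 0, 0.5], [0, 0, 0, -0.72, -0.16, 0, 0.5], [0, 0, 0, -0.86, -0.19, 0, 0.5], [0, 0, 0, -1.0, -0.22, 0, 0.5]]

```text
time: 50.3
tool_pos: [0.4986, -0.2006, 0.158]
tool_rot: [-3.14, -0.002, 1.485]
contact_force: [0.7, 0.4, 0.1]
opening: 0.0689
```

Request:
arm_command:
  motion:
    - [[0, 0, 0, -0.13, -0.03, 0, 0.5], [0, 0, 0, -0.26, -0.06, 0, 0.5], [0, 0, 0, -0.38, -0.085, 0, 0.5], [0, 0, 0, -0.5, -0.11, 0, 0.5], [0, 0, 0, -0.6, -0.13, 0, 0.5], [0, 0, 0, -0.65, -0.142, 0, 0.5], [0, 0, 0, -0.65, -0.142, 0, 0.5], [0, 0, 0, -0.65, -0.142, 0, 0.5]]

```text
time: 51.1
tool_pos: [0.4411, -0.389, 0.159]
tool_rot: [3.141, -0.002, 1.485]
contact_force: [-0.1, -0.5, -0.3]
opening: 0.0691
```

```bash
python3 -c "
from h import *
s=robot.observe();print(s['opening'],s['tool_pos'],s['tool_rot'])
go(.4415,-.3913,.039,85.07)"
```

```text
0.0691358279233535 [ 0.44111705 -0.38904072  0.15901259] [ 3.14137056e+00 -2.01661706e-03  1.48497756e+00]
turn [ 0.0001 -0.0013  0.0001] shift [-0.0082  0.0018  0.4   ] dist mm 120.0 t 51.1
```

Request:
arm_command:
  motion:
    - [[0, 0, 0, -0.006, 0.002, 0.08, 0.5], [0, 0, 0, -0.006, 0.002, 0.18, 0.5], [0, 0, 0, -0.006, 0.002, 0.26, 0.5], [0, 0, 0, -0.006, 0.002, 0.28, 0.5], [0, 0, 0, -0.006, 0.002, 0.28, 0.5]]

```text
time: 51.6
tool_pos: [0.442, -0.3906, 0.0755]
tool_rot: [3.141, -0.002, 1.487]
contact_force: [-0.2, 0.0, -0.1]
opening: 0.069
```

```bash
python3 -c "
from h import *
s=robot.observe();print(s['tool_pos'],s['tool_rot'])
go(.4415,-.3913,.039,85.07)
c=cam('side');cv2.imwrite('pics/s24.png',c['image'][60:260,330:550,::-1].repeat(2,0).repeat(2,1))"
```

```text
[ 0.44203141 -0.39061981  0.0754955 ] [ 3.14143453e+00 -1.53440250e-03  1.48653867e+00]
turn [ 0.0001 -0.001   0.0011] shift [-0.0026 -0.0016  0.1216] dist mm 36.5 t 51.6
```

View pics/s24.png

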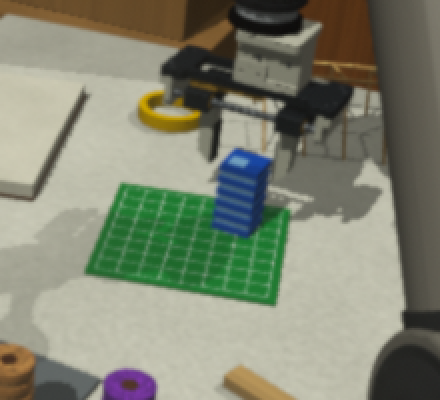

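Request:
arm_command:
  motion:
    - [[0, 0, 0, -0.001, -0.001, 0.06, 0.5], [0, 0, 0, -0.001, -0.001, 0.1, 0.5], [0, 0, 0, -0.001, -0.001, 0.116, 0.5], [0, 0, 0, -0.001, -0.001, 0.116, 0.5], [0, 0, 0, -0.001, -0.001, 0.116, 0.5]]

```text
time: 52.15
tool_pos: [0.4418, -0.3928, 0.0419]
tool_rot: [3.139, 0.001, 1.485]
contact_force: [-0.2, -0.2, 0.2]
opening: 0.0688
```

```bash
python3 -c "
from h import *
s=robot.observe();print(s['tool_pos'],s['tool_rot'])
go(.4415,-.3913,.039,85.07)"
```

```text
[ 0.44179175 -0.3927654   0.04189175] [3.13936860e+00 6.67857786e-04 1.48506047e+00]
turn [0.0014 0.0004 0.0002] shift [ 0.0048 -0.0014  0.0096] dist mm 3.3 t 52.15
```

Request:
arm_command:
  motion:
    - [[0, 0, 0, 0.003, -0.001, 0.007, 0.5], [0, 0, 0, 0.003, -0.001, 0.007, 0.5], [0, 0, 0, 0.003, -0.001, 0.007, -0.2], [0, 0, 0, 0.003, -0.001, 0.007, -0.2], [0, 0, 0, 0.003, -0.001, 0.007, -0.2], [0, 0, 0, 0.003, -0.001, 0.007, -0.2], [0, 0, 0, 0.003, -0.001, 0.007, -0.2], [0, 0, 0, 0.003, -0.001, 0.007, -0.2]]

```text
time: 52.95
tool_pos: [0.4413, -0.3916, 0.0392]
tool_rot: [3.14, 0.0, 1.485]
contact_force: [-0.9, -0.2, 0.4]
opening: 0.0442
```

Request:
arm_command:
  motion:
    - [[0, 0, 0, 0, 0, -0.03, -0.2], [0, 0, 0, 0, 0, -0.1, -0.2], [0, 0, 0, 0, 0, -0.2, -0.2], [0, 0, 0, 0, 0, -0.3, -0.2], [0, 0, 0, 0, 0, -0.38, -0.2], [0, 0, 0, 0, 0, -0.42, -0.2], [0, 0, 0, 0, 0, -0.42, -0.2]]

```text
time: 53.65
tool_pos: [0.4416, -0.3921, 0.167]
tool_rot: [3.138, 0.002, 1.485]
contact_force: [0.1, 0.2, -1.3]
opening: 0.0438
```

```bash
python3 -c "
from h import *
s=robot.observe();print(s['tool_pos'],s['tool_rot'],s['opening'])
go(.5832,-.0181,.165,85.07)"
```

```text
[ 0.44159849 -0.39214126  0.16698783] [3.13754448e+00 2.46891577e-03 1.48507078e+00] 0.04376003158289083
turn [0.0026 0.0016 0.0002] shift [1.2827 0.3635 0.0049] dist mm 400.0 t 53.65
```

Request:
arm_command:
  motion:
    - [[0, 0, 0, 0.06, 0.02, 0, -0.2], [0, 0, 0, 0.17, 0.05, 0, -0.2], [0, 0, 0, 0.29, 0.08, 0, -0.2], [0, 0, 0, 0.42, 0.12, 0, -0.2], [0, 0, 0, 0.55, 0.155, 0, -0.2], [0, 0, 0, 0.68, 0.19, 0, -0.2], [0, 0, 0, 0.8, 0.23, 0, -0.2], [0, 0, 0, 0.9, 0.255, 0, -0.2]]

```text
time: 54.45
tool_pos: [0.5401, -0.1257, 0.1635]
tool_rot: [-3.14, -0.001, 1.486]
contact_force: [0.9, 0.2, -2.1]
opening: 0.0443
```

Request:
arm_command:
  motion:
    - [[0, 0, 0, 0.1, 0.03, 0, -0.2], [0, 0, 0, 0.2, 0.06, 0, -0.2], [0, 0, 0, 0.3, 0.085, 0, -0.2], [0, 0, 0, 0.36, 0.1, 0, -0.2], [0, 0, 0, 0.382, 0.108, 0, -0.2], [0, 0, 0, 0.382, 0.108, 0, -0.2], [0, 0, 0, 0.382, 0.108, 0, -0.2], [0, 0, 0, 0.382, 0.108, 0, -0.2]]

```text
time: 55.25
tool_pos: [0.5821, -0.0186, 0.165]
tool_rot: [3.141, 0.0, 1.484]
contact_force: [-0.5, -0.5, -2.2]
opening: 0.0437
```

```bash
python3 -c "
from h import *
s=robot.observe();print(s['tool_pos'],s['tool_rot'],s['opening'])
go(.5832,-.0183,.042,85.07)"
```

```text
[ 0.58211831 -0.01863825  0.16501823] [3.14069635e+00 2.86699630e-04 1.48382811e+00] 0.04366505560411567
turn [ 0.0006  0.0002 -0.0006] shift [0.0016 0.0031 0.4101] dist mm 123.0 t 55.25
```

Request:
arm_command:
  motion:
    - [[0, 0, 0, 0, 0.001, 0.08, -0.2], [0, 0, 0, 0, 0.001, 0.18, -0.2], [0, 0, 0, 0, 0.001, 0.28, -0.2], [0, 0, 0, 0, 0.001, 0.35, -0.2], [0, 0, 0, 0, 0.001, 0.38, -0.2], [0, 0, 0, 0, 0.001, 0.39, -0.2], [0, 0, 0, 0, 0.001, 0.39, -0.2], [0, 0, 0, 0, 0.001, 0.39, -0.2]]

```text
time: 56.05
tool_pos: [0.5839, -0.0181, 0.0496]
tool_rot: [3.138, 0.0, 1.485]
contact_force: [-0.6, 0.1, -1.7]
opening: 0.0437
```

```bash
python3 -c "
from h import *
go(.5832,-.0183,.042,85.07)"
```

```text
turn [0.0025 0.0002 0.    ] shift [-0.001  -0.0022  0.0253] dist mm 7.6 t 56.05
```

Request:
arm_command:
  motion:
    - [[0, 0, 0, 0, 0, 0.008, -0.2], [0, 0, 0, 0, 0, 0.015, -0.2], [0, 0, 0, 0, 0, 0.02, -0.2], [0, 0, 0, 0, 0, 0.02, -0.2], [0, 0, 0, 0, 0, 0.02, -0.2]]

```text
time: 56.55
tool_pos: [0.583, -0.0177, 0.0423]
tool_rot: [3.14, 0.0, 1.485]
contact_force: [-0.9, 0.4, -2.4]
opening: 0.0439
```

```bash
python3 -c "
from h import *
go(.5832,-.0183,.042,85.07)"
```

```text
turn [0.001  0.     0.0002] shift [-0.0019  0.0008  0.001 ] dist mm 0.7 t 56.55
```

Request:
arm_command:
  motion:
    - [[0, 0, 0, -0.001, 0, 0.001, -0.2], [0, 0, 0, -0.001, 0, 0.003, -0.2], [0, 0, 0, -0.001, 0, 0.003, -0.2]]

```text
time: 56.85
tool_pos: [0.5831, -0.0179, 0.0422]
tool_rot: [3.14, -0.0, 1.485]
contact_force: [-1.0, 0.5, 5.9]
opening: 0.0439
```

Request:
arm_command:
  motion:
    - [[0, 0, 0, 0, 0, -0.001, 0.5], [0, 0, 0, 0, 0, -0.001, 0.5], [0, 0, 0, 0, 0, -0.001, 0.5], [0, 0, 0, 0, 0, -0.08, 0.5], [0, 0, 0, 0, 0, -0.2, 0.5], [0, 0, 0, 0, 0, -0.35, 0.5], [0, 0, 0, 0, 0, -0.5, 0.5], [0, 0, 0, 0, 0, -0.5, 0.5]]

```text
time: 57.65
tool_pos: [0.5861, -0.0185, 0.1982]
tool_rot: [3.127, 0.001, 1.485]
contact_force: [0.7, -0.0, 0.1]
opening: 0.0689
```

Request:
arm_command:
  motion:
    - [[0, 0, 0, -0.1, -0.03, 0, 0.5], [0, 0, 0, -0.25, -0.07, 0, 0.5], [0, 0, 0, -0.4, -0.11, 0, 0.5], [0, 0, 0, -0.55, -0.15, 0, 0.5], [0, 0, 0, -0.7, -0.2, 0, 0.5], [0, 0, 0, -0.8, -0.22, 0, 0.5], [0, 0, 0, -0.8, -0.22, 0, 0.5], [0, 0, 0, -0.8, -0.22, 0, 0.5]]

```text
time: 58.45
tool_pos: [0.496, -0.2517, 0.1906]
tool_rot: [3.141, -0.001, 1.483]
contact_force: [0.9, 0.7, 0.2]
opening: 0.0688
```

```bash
python3 -c "
from h import *
for n in('side','top'):
  c=cam(n);print(n);tops(c,.08,(.56,.63,.06,.125),'w');tops(c,.08,(.55,.62,-.05,.015),'b');tops(c,.08,(.48,.55,.01,.08),'br');tops(c,.065,(.42,.6,.27,.42),'pav');cv2.imwrite('pics/%s25.png'%n,c['image'][:,:,::-1]);pickle.dump(c,open(n+'25.pkl','wb'))
a=pickle.load(open('top25.pkl','rb'))['image'][170:300,235:370,::-1];cv2.imwrite('pics/pc.png',cv2.resize(a,None,fx=4.4,fy=4.4,interpolation=cv2.INTER_CUBIC))
a=pickle.load(open('side25.pkl','rb'))['image'][185:330,205:415,::-1];cv2.imwrite('pics/pd.png',cv2.resize(a,None,fx=3,fy=3,interpolation=cv2.INTER_CUBIC))
"
```

```text
side
w 560 mean [591.9  95.5  86.6] rect [593.3  92.4] [49. 46.] 85.5
b 468 mean [583.4 -15.3  86.6] rect [584.7 -18.1] [49.1 48.1] 87.6
br 422 mean [511.8  48.   86.7] rect [513.   45.1] [41.4 47.7] 27.4
pav 2152 mean [490.9 350.7  76.9] rect [494.3 347.8] [85.6 48.2] 13.9
top
w 478 mean [593.5  92.5  85.4] rect [594.   92.5] [44.8 44.3] 84.9
b 483 mean [584.4 -18.8  85.6] rect [584.6 -18.9] [43.8 44.4] 85.1
br 380 mean [512.9  45.1  85.4] rect [513.2  44.9] [42.1 42. ] 0.5
pav 969 mean [495.1 346.1  75.9] rect [494.8 347.4] [85.6 46.6] 13.3
```

View pics/pc.png

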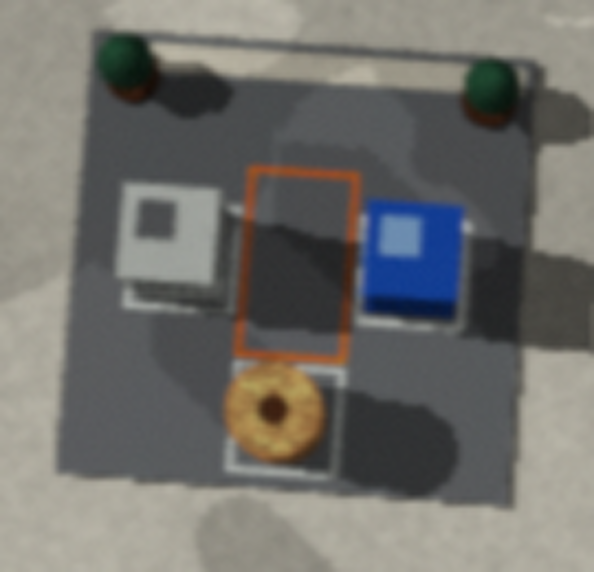

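View pics/pd.png

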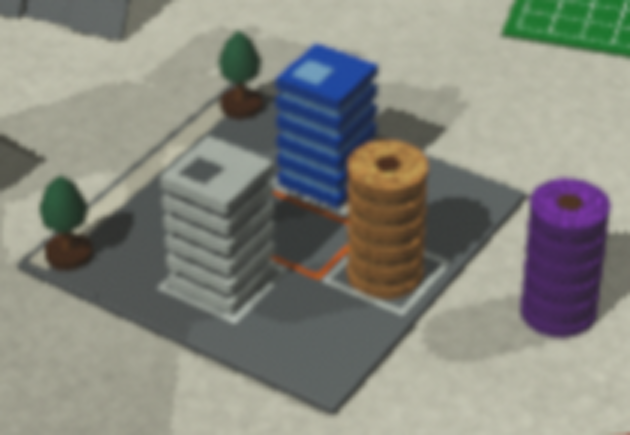

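View pics/top25.png

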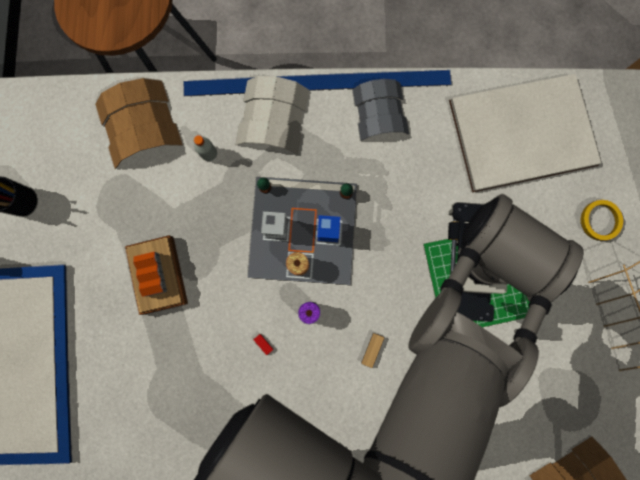

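Everything is in place, but both cameras put the brown tower about 2.2 mm toward +y of where it stood. There is plenty of time left, so I'll re-centre it with a gentle squeeze at the right spot.

```bash
python3 -c "
from h import *
go(.5126,.0414,.165,-5)"
```

```text
turn [ 2.0000e-04 -9.0000e-04  1.0015e+00] shift [ 0.9737 -0.0295  0.087 ] dist mm 293.4 t 58.55
```

Request:
arm_command:
  motion:
    - [[0, 0, 0.09, 0.08, 0, 0, 0.5], [0, 0, 0.18, 0.18, 0, 0.01, 0.5], [0, 0, 0.27, 0.28, -0.01, 0.02, 0.5], [0, 0, 0.36, 0.38, -0.01, 0.03, 0.5], [0, 0, 0.45, 0.48, -0.015, 0.04, 0.5], [0, 0, 0.54, 0.57, -0.02, 0.05, 0.5], [0, 0, 0.63, 0.66, -0.02, 0.06, 0.5], [0, 0, 0.72, 0.75, -0.02, 0.07, 0.5]]

```text
time: 59.35
tool_pos: [0.5097, -0.0241, 0.1702]
tool_rot: [3.141, -0.002, 0.351]
contact_force: [0.0, -0.3, -1.0]
opening: 0.0688
```

```bash
python3 -c "
from h import *
go(.5126,.0414,.165,-5)"
```

```text
turn [ 2.000e-04 -1.100e-03  2.788e-01] shift [ 0.0841 -0.2015  0.0174] dist mm 65.7 t 59.35
```

Request:
arm_command:
  motion:
    - [[0, 0, 0.09, 0.03, -0.07, 0.01, 0.5], [0, 0, 0.18, 0.06, -0.14, 0.01, 0.5], [0, 0, 0.26, 0.08, -0.19, 0.017, 0.5], [0, 0, 0.278, 0.084, -0.2, 0.017, 0.5], [0, 0, 0.278, 0.084, -0.2, 0.017, 0.5], [0, 0, 0.278, 0.084, -0.2, 0.017, 0.5], [0, 0, 0.278, 0.084, -0.2, 0.017, 0.5]]

```text
time: 60.05
tool_pos: [0.5126, 0.0384, 0.1652]
tool_rot: [3.141, -0.002, -0.081]
contact_force: [0.2, -0.6, -0.3]
opening: 0.0687
```

```bash
python3 -c "
from h import *
print(robot.observe()['tool_rot'])
go(.5126,.0414,.038,-5)"
```

```text
[ 3.14147760e+00 -1.65972423e-03 -8.14849010e-02]
turn [ 0.0001 -0.0011  0.0037] shift [-0.0014 -0.0101  0.4241] dist mm 127.3 t 60.05
```

Request:
arm_command:
  motion:
    - [[0, 0, 0.003, -0.001, -0.008, 0.08, 0.5], [0, 0, 0.003, -0.001, -0.008, 0.18, 0.5], [0, 0, 0.003, -0.001, -0.008, 0.28, 0.5], [0, 0, 0.003, -0.001, -0.008, 0.36, 0.5], [0, 0, 0.003, -0.001, -0.008, 0.4, 0.5], [0, 0, 0.003, -0.001, -0.008, 0.4, 0.5], [0, 0, 0.003, -0.001, -0.008, 0.4, 0.5]]

```text
time: 60.75
tool_pos: [0.5133, 0.0404, 0.0459]
tool_rot: [3.142, -0.003, -0.087]
contact_force: [-0.2, 0.3, 0.3]
opening: 0.0685
```

```bash
python3 -c "
from h import *
print(robot.observe()['tool_rot'])
go(.5126,.0414,.038,-5)"
```

```text
[ 3.14151800e+00 -2.71732729e-03 -8.74511933e-02]
turn [ 0.     -0.0017 -0.0001] shift [-0.0028 -0.0031  0.0264] dist mm 8.0 t 60.75
```

Request:
arm_command:
  motion:
    - [[0, 0, 0, -0.001, -0.003, 0.015, 0.5], [0, 0, 0, -0.001, -0.003, 0.022, 0.5], [0, 0, 0, -0.001, -0.003, 0.022, 0.5], [0, 0, 0, -0.001, -0.003, 0.022, 0.5]]
  grip_force: 8

```text
time: 61.15
tool_pos: [0.5127, 0.0415, 0.0389]
tool_rot: [3.141, -0.002, -0.087]
contact_force: [0.0, 0.1, -0.2]
opening: 0.0687
```

```bash
python3 -c "
from h import *
print(robot.observe()['tool_rot'])
go(.5126,.0414,.038,-5)"
```

```text
[ 3.14148024e+00 -2.16044286e-03 -8.71816398e-02]
turn [ 0.0001 -0.0014  0.0001] shift [-0.0002  0.0005  0.003 ] dist mm 0.9 t 61.15
```

Request:
arm_command:
  motion:
    - [[0, 0, 0, 0, 0, 0, 0.2], [0, 0, 0, 0, 0, 0, 0.1], [0, 0, 0, 0, 0, 0, 0.05], [0, 0, 0, 0, 0, 0, 0], [0, 0, 0, 0, 0, 0, -0.05], [0, 0, 0, 0, 0, 0, -0.1], [0, 0, 0, 0, 0, 0, -0.1], [0, 0, 0, 0, 0, 0, -0.1]]

```text
time: 61.95
tool_pos: [0.5125, 0.0416, 0.0386]
tool_rot: [3.142, -0.002, -0.087]
contact_force: [0.0, 0.3, 0.5]
opening: 0.0437
```

Request:
arm_command:
  motion:
    - [[0, 0, 0, 0, 0, 0, 0.5], [0, 0, 0, 0, 0, 0, 0.5], [0, 0, 0, 0, 0, 0, 0.5], [0, 0, 0, 0, 0, -0.08, 0.5], [0, 0, 0, 0, 0, -0.2, 0.5], [0, 0, 0, 0, 0, -0.35, 0.5], [0, 0, 0, 0, 0, -0.5, 0.5], [0, 0, 0, 0, 0, -0.5, 0.5]]

```text
time: 62.75
tool_pos: [0.5156, 0.0413, 0.1947]
tool_rot: [-3.142, -0.014, -0.087]
contact_force: [0.4, 0.3, -0.2]
opening: 0.0688
```

Request:
arm_command:
  motion:
    - [[0, 0, 0, 0, 0.1, 0, 0.5], [0, 0, 0, 0, 0.25, 0, 0.5], [0, 0, 0, 0, 0.4, 0, 0.5], [0, 0, 0, 0, 0.55, 0, 0.5], [0, 0, 0, 0, 0.7, 0, 0.5], [0, 0, 0, 0, 0.8, 0, 0.5], [0, 0, 0, 0, 0.8, 0, 0.5], [0, 0, 0, 0, 0.8, 0, 0.5]]

```text
time: 63.55
tool_pos: [0.4908, -0.1977, 0.1878]
tool_rot: [-3.141, -0.0, -0.089]
contact_force: [-0.5, 1.3, -0.7]
opening: 0.0685
```

```bash
python3 -c "
from h import *
for n in('side','top'):
  c=cam(n);print(n);tops(c,.08,(.56,.63,.06,.125),'w');tops(c,.08,(.55,.62,-.05,.015),'b');tops(c,.08,(.48,.55,.01,.08),'br');tops(c,.065,(.42,.6,.27,.42),'pav');cv2.imwrite('pics/%s26.png'%n,c['image'][:,:,::-1]);pickle.dump(c,open(n+'26.pkl','wb'))
"
```

```text
side
w 561 mean [591.9  95.4  86.5] rect [593.8  92.1] [47.5 46. ] 83.5
b 466 mean [583.4 -15.3  86.6] rect [585.5 -18.1] [49.1 46.7] 85.3
br 424 mean [511.5  46.2  86.7] rect [512.5  44.3] [43.  45.1] 27.4
pav 2152 mean [490.8 350.7  76.9] rect [494.2 347.6] [85.2 47.2] 12.8
top
w 485 mean [593.4  92.3  85.5] rect [593.7  92.4] [44.  44.4] 85.2
b 485 mean [584.2 -18.8  85.5] rect [584.6 -19. ] [43.8 44.8] 85.0
br 381 mean [512.7  43.1  85.4] rect [513.2  43. ] [42.1 42.1] 89.4
pav 964 mean [495.3 346.3  76. ] rect [494.8 347.5] [85.4 47.5] 13.2
```

View pics/side26.png

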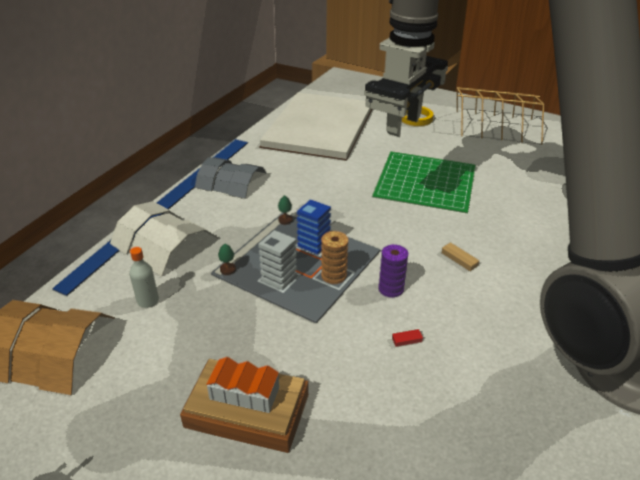

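All the towers are now within about 1 mm of where they started. The trees and the purple decoy are where they were, and the arm is clear of everything. Handing in.

```bash
python3 -c "
from cell import robot
print(robot.hand_in(), robot.observe()['time'])"
```

```text
the job is handed in; nothing more can be done
the job is handed in; nothing more can be done
```

The job is done and was handed in at about 64 s of the 134 s allowed. I stood blue, white and brown together on the mat and set the pavilion on the plinth. Then I put brown, white and blue back on their own plots.

- **Towers:** in the last pictures from both cameras all three stand upright. White and brown are within about 0.6 mm of where they started, and blue within about 1 mm.
- **Brown tower mended:** both cameras first showed brown about 2.2 mm off toward +y, so I nudged it back with an 8 N squeeze. The top camera now puts it at (512.7, 43.1) mm, against (512.9, 42.8) mm at the start.
- **Pavilion:** it sits within about 1 mm of the plinth's middle, lined up lengthwise to within about half a degree.
- **Left alone:** the trees and the purple look-alike look unmoved, by eye. The arm ended clear of everything.
- **Disagreement:** plot outlines read on the board came out about 2 mm lower in y than the tower tops, in both cameras. That is within the calibration error, so I returned the towers to their measured starting poses and did not aim at the outlines.

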